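Fold and pack the stationery case

ROBOT

A 6-joint arm with a two-finger parallel gripper is mounted at the origin on a cart in front of the work surface, level with it; the furniture and walls round the work are solid. World frame = base frame: x ahead of the robot, y to its left, z up, the work surface at z = 0. Lengths are in mm, angles in rad, forces in N, time in s.
With the tool pointing down it reaches from about 325 to 1000 mm from the base axis. Payload 5.1 kg.
Tool frame: the origin (TCP) lies at the very end of the fingers, on their centre line; the grasp point (between the pads) lies 19 mm behind it; z points along the fingers, y is the direction in which the jaws open and shut (so a half turn about z gives the same grasp; the last joint's range is limited). The gripper opens to 85 mm and grips with 20 to 120 N. Pads are 22 mm wide; open, the fingers measure 114 mm over their backs; the gripper's body (76 mm by 85 mm) begins 54 mm behind the grasp point. The pads swing forward as they close: fully open they stand 13 mm farther back than shut.
Start: joints at [1.094, 0.124, 1.65, -0, 1.367, -0.083], TCP at [249.424, 600.227, 198.622] pointing down, gripper open.
Joint ranges: [-2.61, 2.61], [-1.02, 2.33], [0.03, 2.71], [-1.35, 4.49], [0.32, 2.68], [-2.91, 2.91]. Speed limits (rad/s): [2.57, 2.57, 3.14, 3.14, 3.14, 3.14].

INTERFACE

Orientations are given as [roll, pitch, yaw] about the fixed x, y, z axes, in that order (R = Rz(yaw) Ry(pitch) Rx(roll)).
In Python, from station import arm, read_camera, camera_params, look_for gives the robot as it stands.
- The arm moves only by the tool play_rows, never from a script. Its argument "steps" is a list of rows, each a list of 5 numbers: the shift along the world's x, y, z in m, then the turn about the world's z in degrees, then the closure, from -1 (fully open) to 1 (shut). In form: [[tx, ty, tz, yaw, grip], ...]. A call has 1 to 12 rows; each row is the pose to reach, as a shift and turn from the pose measured when the call began; what a row does not reach only later rows make up. A row lasts 1/12 s, in which the tool goes at most 41.7 mm and 7.16 degrees, less where a joint would pass 70% of its speed; a pose out of reach is approached as far as the arm can. A call with a gripper value outside its range is refused whole. The fingers move at their own pace and stop on an object; the grip force is fixed at half the most. Time passes only in rows, so rows that repeat a pose let the fingers close. It gives the time, the measured TCP pose, the force and the opening at its end, in the units of the state.
- arm.get_state(): the state, without advancing time (a new reading comes with each control period).
- read_camera(name): name is "side" or "top"; returns the picture (480x640x3 uint8, red, green, blue); there is no depth.
- camera_params(name): a dict with "intrinsics" (3x3 intrinsics, pixels), "extrinsics" (4x4, takes a point from world to camera coordinates). Camera axes: x right, y up, looking along -z (the intrinsics and any distortion apply to the point x, -y, -z); pixel columns grow to the right and rows downward; lengths in mm; the calibration is good to about 2 mm. A picture is of the moment at which its call begins. camera_params takes no time and is no camera call.
- arm.finish_job(): hands the job in, once; it reports no verdict.
Trained networks look in the newest picture that a camera, given by its name, has taken for a name from the list of things; names that differ only in an ending like _2 or _b are one class to them, and where a whole thing is asked for, a point or a joint stands for the part that bears it (a point fixed in the world has none). Each returns a list of dicts, best first, with "conf" (0 to 1); they miss things now and then, are a little off and sometimes report something else, mostly with a low value. They report only what shows in the picture. A call takes as long as a camera call. They do not tell look-alikes from the thing itself.
- look_for(camera, thing): "xyz" ([x, y, z] in mm, in the coordinates of the camera as it stood for that picture, good to about 4 mm: the middle of the surface that is visible of it).
The state is a dict: "clock": time; "joint_positions": joint angles; "qvel": joint speeds; "joint_torque": joint torques, N m; "eef_pos": TCP position; "tool_rot": TCP orientation; "ft_force": force on the tool from outside, world axes, zero at the start; "moment": the same for the moment, N m; "grip_width": opening from 0.0 (shut) to 1.0 (fully open).
Only numpy, scipy, OpenCV 4.12 (cv2) and the standard library are available. Lean on these libraries where they do the work, as an engineer would, in place of code of your own. Each camera call takes 0.05 s, during which the arm holds its last target.

TASK

Pack the stationery case for the road: shut the open ink pad and lay it flat in its recess, close the scissors and lay them flat in theirs, then press the case lid down until its catch snaps and it is fully shut. Leave the box of paper clips in its place in the case and the other things on the desk where they are.

Things in the scene. Friction and masses are not known exactly. Their poses are not given: they have to be found in the camera images.
- case: Stationery case, fixed to the desk: flat blue-grey base 209 mm deep (x) by 225 wide (y) with a light grey insert, its top 12 mm above the desk, and a hinged lid. Origin: centre of its underside; x points to the hinge side, y to the left, z up. Recess floors are 4 mm above the desk, 8 mm deep; shut, it is 31 mm high
- case_lid (a joint): Case lid, a shell 209 x 225 mm, 18.5 mm deep, on a stiff hinge along the case's far (+x) edge: 0 shut, about 1.6 standing open; it stays where it is left and swings with 1 to 2 N at its free edge. The spring catch stops it at about 0.045 rad; 7 to 10 N, pressed down at the middle of the free edge, snaps it to 0, where it stays
- case_hinge (a point): Middle of the lid's hinge line, 12.5 mm above the desk, 104.5 mm behind the case's origin; axes as the case
- case_lid_edge (a point): Point on the lid's outer face, midway along its free edge and 12 mm in from it, above the catch: the place to push and press (moves with the lid; shut: 197 mm in front of the hinge line and 31 mm above the desk). Shut, its z points up, away from the contents
- case_pad_recess (a point): Centre of the ink pad's recess floor (102 mm in x, 70 in y, 8 deep, right rear of the case; axes as the case). At the middle of both long sides a finger notch, 42 mm wide in x, runs 26 mm further out in y at the same floor level. The pad's origin belongs here, its own y along the case's x, either way round
- case_scissors_recess (a point): Where the scissors' origin belongs, on the recess floor, their axes as the case's (handles to +y; front of the case). From here the handle bay spans 46 mm either way in x, y -4 to +102; the blade channel 13 mm either way in x, y -104 to 0
- ink_pad: Dark blue tin ink pad with hinged lid, 66 (x) x 98 (y) x 16 mm shut, 0.13 to 0.22 kg. Origin: centre of its underside; the lid's hinge runs along y at x = +33 mm, 10.5 mm up. The base is 10 mm high, the lid above it 5.5 mm thick: lift it by the base, across its 66 mm, for the lid is loose
- ink_pad_lid (a joint): Ink pad lid: 0 shut, up to 1.92 leaning back open. It swings easily (under 0.5 N), falls shut by itself only from about 0.7 rad, and reaches 64 mm from the hinge
- scissors: Scissors lying flat, 199 mm long, red handles, 0.07 to 0.12 kg. Origin: under the middle of their length; shut, y runs along them, handles at y = 37 to 98 (84 mm wide over both, 9 thick), blades to y = -100. Pivot at y = 5 mm. The frame is that of the half with the handle at -x. Centre of mass near y = 45
- scissors_half (a joint): Opening of the scissors, the angle between the blades (0 shut, stiff): the second half turns clockwise from above about the pivot, its blade to -x and its handle to +x. Blades 15 mm wide, from y = -100 to 35, the pair between 2.8 and 6.5 mm above the underside: squeeze them together near the points to shut, lift by the bare shank at y = 15 to 20
- clip_box: Box of paper clips, 53 x 75 x 21 mm, already in its recess at the left rear of the case; origin under its centre
- rubber_stamp: Wooden rubber stamp, 28 x 58 x 73 mm, left on the desk; origin under its centre
- staple_box: Carton of staples, 41 x 74 x 27 mm, left of the case; origin under its centre
- tape_roll: Roll of tape lying flat, 104 mm across, 25 high, at the back; origin under its centre
Mind the look-alikes: they are no part of the job. There is more than one size of the ink_pad; the one meant has the size given above.

How it is judged:
By the outcome, as a careful person would: the job done as asked, in the order asked, and still so for the second after the job is handed in, with the robot touching nothing.
It also fails if it takes over 72 s, if anything falls off the work surface, if the arm or the gripper's body presses on something with over 40 N, if the wrist force passes 120 N, or if a joint passes its speed limit or range.

## Working session

There is one attempt and no reset: what is moved stays moved. The work goes in short steps, Python scripts to look and compute and a tool call to move; the robot and the scene stay as the last step left them, time stands still between calls to the robot, and variables do not carry over. Pictures are saved under pics/ and viewed, and the job is handed in when it is done.

Besides the shell and the picture viewer there is one more tool, called after ">>>" by a JSON object that holds its "name" and its "arguments", one argument or row to a line. play_rows: Moves the arm, as the interface text tells. Its arguments: {"type":"object","properties":{"steps":{"type":"array","items":{"type":"array","items":{"type":"number"}}}},"required":["steps"]}

```bash
mkdir -p pics; ls; cat > h.py <<'E'
import numpy as np, cv2
from station import arm, read_camera, camera_params, look_for
def snap(n,f):
    im=read_camera(n); cv2.imwrite(f,im[:,:,::-1]); return im
def proj(n,P):
    c=camera_params(n);K=np.array(c['intrinsics']);E=np.array(c['extrinsics'])
    P=np.atleast_2d(P); p=(E[:3,:3]@P.T).T+E[:3,3]; q=p*[1,-1,-1]; u=(K@q.T).T; return u[:,:2]/u[:,2:]
def unproj(n,uv,z):
    c=camera_params(n);K=np.array(c['intrinsics']);E=np.array(c['extrinsics'])
    uv=np.atleast_2d(uv); d=(np.linalg.inv(K)@np.c_[uv,np.ones(len(uv))].T).T*[1,-1,-1]
    R=E[:3,:3]; o=-R.T@E[:3,3]; d=(R.T@d.T).T
    s=(np.broadcast_to(z,len(uv))-o[2])/d[:,2]; return o+d*s[:,None]
E
python3 - <<'E'
from h import *
for n in('side','top'):
    snap(n,f'pics/{n}0.png'); c=camera_params(n); print(n,{k:np.round(v,3).tolist() if not isinstance(v,str) else v for k,v in c.items()})
s=arm.get_state();print(s)
E
```

```text
pics
side {'intrinsics': [[486.601, 0.0, 319.948], [0.0, 486.601, 239.059], [0.0, 0.0, 1.0]], 'extrinsics': [[0.9, -0.437, -0.008, -362.199], [0.283, 0.568, 0.773, -352.358], [-0.333, -0.697, 0.635, -588.909], [0.0, 0.0, 0.0, 1.0]]}
top {'intrinsics': [[586.48, 0.0, 323.614], [0.0, 586.48, 233.353], [0.0, 0.0, 1.0]], 'extrinsics': [[0.012, -1.0, -0.002, 251.506], [0.98, 0.012, 0.199, -532.408], [-0.199, -0.004, 0.98, -1271.384], [0.0, 0.0, 0.0, 1.0]]}
{'clock': 0.1, 'joint_positions': array([ 1.09438879e+00,  1.24472512e-01,  1.65157120e+00, -1.33378214e-05,
        1.36748956e+00, -8.26063526e-02]), 'qvel': array([-0.00063079, -0.00132953, -0.0024474 ,  0.000156  ,  0.00153116,
       -0.00054502]), 'joint_torque': array([ 4.31262233e-04, -4.24931324e+01, -3.66653180e+01, -3.01966750e-06,
        3.82129132e-03,  1.60320152e-06]), 'eef_pos': array([249.15196521, 599.6741652 , 197.43492555]), 'tool_rot': array([-3.13965757e+00, -1.47112239e-04,  2.74779403e+00]), 'ft_force': array([-0.77619089, -0.46149746,  0.72462541]), 'moment': array([-0.02886075,  0.01183774, -0.02652458]), 'grip_width': 0.9978702458772577}
```

View pics/side0.png

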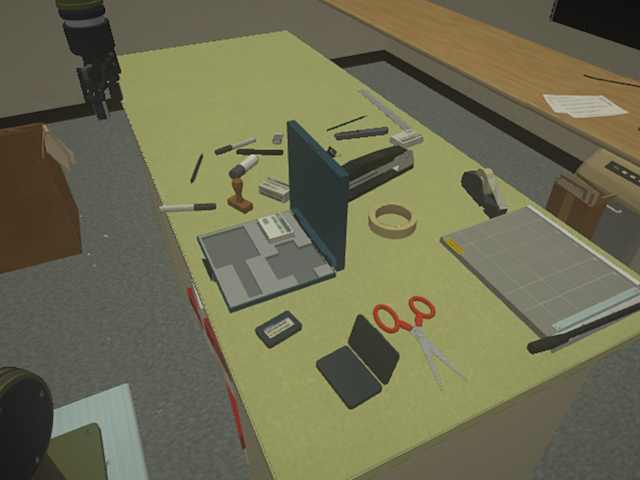

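View pics/top0.png

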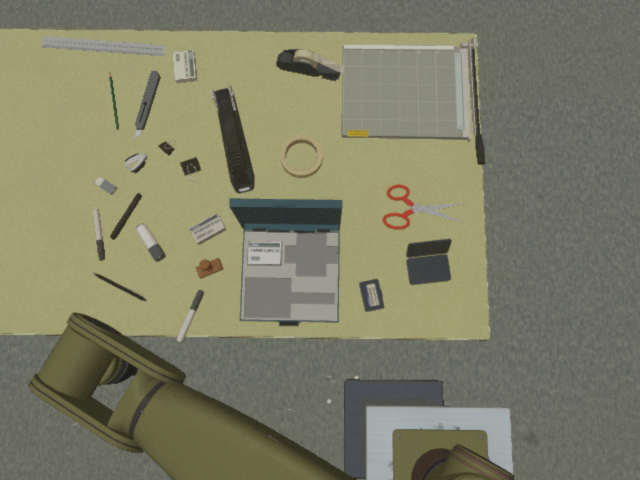

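```bash
python3 - <<'E'
import cv2
im=cv2.imread('pics/top0.png'); cv2.imwrite('pics/t1.png',cv2.resize(im[170:310,350:490],None,fx=5.6/1.32,fy=5.6/1.32,interpolation=cv2.INTER_CUBIC))
cv2.imwrite('pics/t2.png',cv2.resize(im[185:335,220:390],None,fx=4,fy=4,interpolation=cv2.INTER_CUBIC))
s=cv2.imread('pics/side0.png'); cv2.imwrite('pics/s1.png',cv2.resize(s[280:420,300:480],None,fx=4,fy=4,interpolation=cv2.INTER_CUBIC))
E
```

```text
(no output)
```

View pics/t1.png

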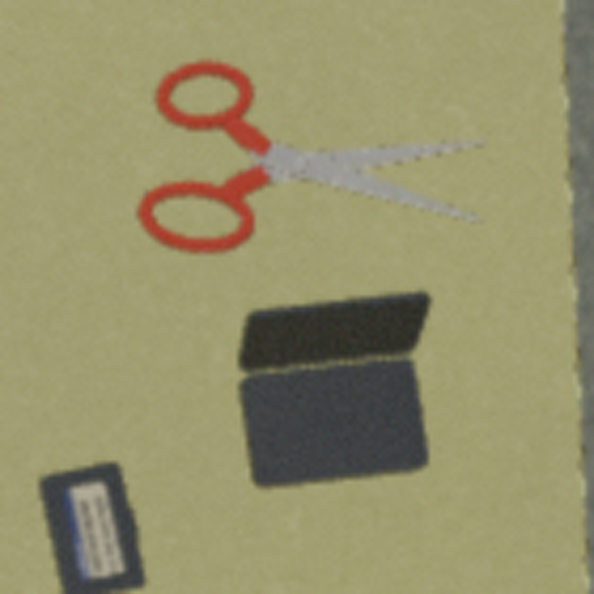

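View pics/t2.png

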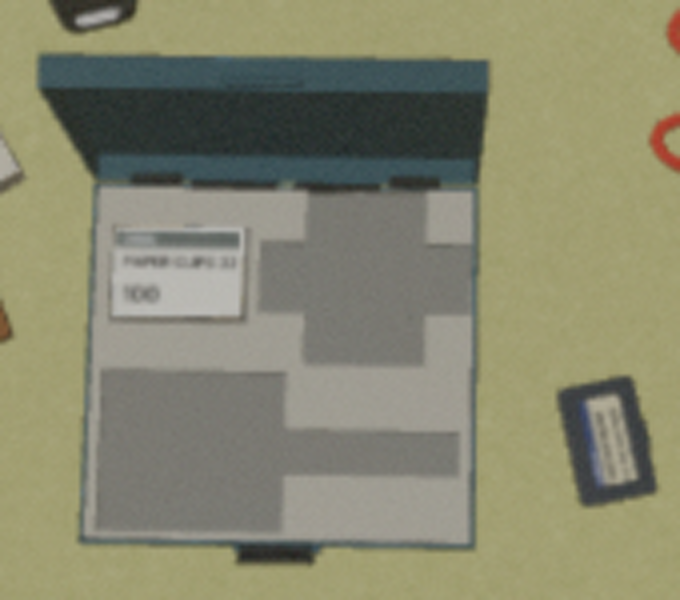

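View pics/s1.png

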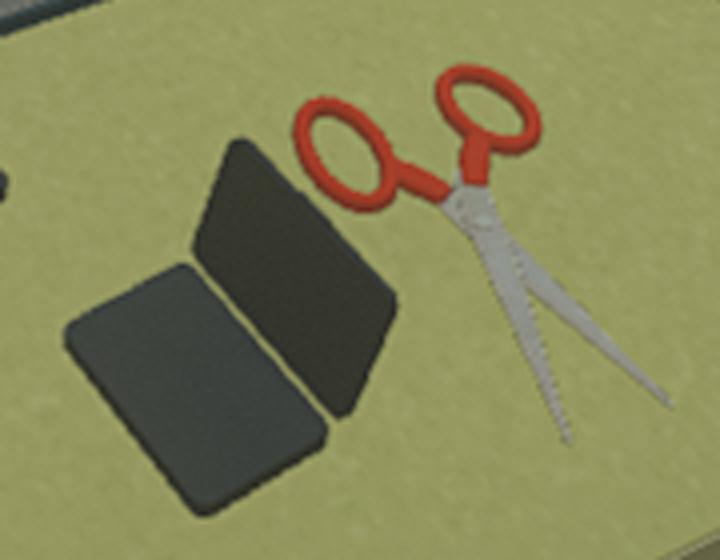

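```bash
python3 - <<'E'
from h import *
f=560/132
def T1(p): return np.array(p)*140/594+[350,170]
def T2(p): return np.array(p)/4+[220,185]
def S1(p): return np.array(p)/4+[300,280]
r=lambda x:np.round(x,1).tolist()
P=unproj('top',T1([(250,487),(428,466),(412,360),(241,378)]),10);print('pad top',r(P[:,:2]));print(r(np.linalg.norm(np.diff(P,axis=0),axis=1)),r(P.mean(0)))
P=unproj('side',S1([(65,325),(200,512),(328,430),(190,262)]),10);print('pad side',r(P[:,:2]));print(r(np.linalg.norm(np.diff(P,axis=0),axis=1)),r(P.mean(0)))
P=unproj('top',T2([(80,544),(474,548),(476,188),(97,185)]),12);print('case top',r(P[:,:2]));print(r(np.linalg.norm(np.diff(P,axis=0),axis=1)),r(P.mean(0)))
P=unproj('top',T2([(304,364),(424,364),(424,192),(306,192)]),4);print('padrec floor',r(P[:,:2]),r(P.mean(0)))
P=unproj('top',T2([(304,364),(424,364),(424,316),(474,316),(474,244),(424,244),(304,240),(260,240),(258,314)]),12);print('padrec top',r(P[:,:2]))
P=unproj('top',T2([(100,370),(285,372),(283,532),(93,528),(285,430),(460,432),(460,476),(284,472)]),12);print('screc top',r(P[:,:2]))
P=unproj('top',T1([(139,215),(254,215),(196,182),(200,252),(157,97),(254,97),(205,62),(205,130),(290,160),(484,220),(484,143)]),5);print('sc top',r(P[:,:2]))
P=unproj('side',S1([(438,95),(540,130),(500,65),(520,152),(295,140),(397,190),(478,217),(568,440),(670,402)]),5);print('sc side',r(P[:,:2]))
P=unproj('top',T1([(40,478),(118,463),(143,584),(66,600)]),14);print('small',r(P[:,:2]),r(np.linalg.norm(np.diff(P,axis=0),axis=1)))
for n in('side','top'):
  c=camera_params(n);E=np.array(c['extrinsics'])
  for t in('ink_pad','ink_pad_lid','scissors','scissors_half','case','case_lid','clip_box'):
    for d in look_for(n,t)[:3]:
      print(n,t,round(d['conf'],2),r(E[:3,:3].T@(np.array(d['xyz'])-E[:3,3])))
E
```

```text
pad top [[420.2, 60.9], [432.7, -35.7], [490.8, -28.8], [479.8, 64.8]]
[97.4, 58.5, 94.2] [455.9, 15.3, 10.0]
pad side [[424.3, 57.7], [432.8, -37.1], [492.0, -28.4], [482.9, 63.1]]
[95.2, 59.8, 91.9] [458.0, 13.8, 10.0]
case top [[333.1, 444.9], [333.6, 221.9], [541.5, 222.2], [540.7, 443.4]]
[223.0, 207.9, 221.2] [437.2, 333.1, 12.0]
padrec floor [[438.1, 320.7], [438.9, 251.3], [540.4, 252.5], [539.6, 321.7]] [489.3, 286.6, 4.0]
padrec top [[437.1, 320.3], [437.9, 251.3], [465.8, 251.7], [466.1, 222.8], [508.3, 223.1], [508.0, 252.1], [509.5, 321.9], [509.2, 347.4], [465.8, 347.5]]
screc top [[432.2, 437.4], [432.3, 331.1], [341.3, 330.1], [342.2, 437.9], [399.0, 330.3], [399.1, 230.3], [374.1, 230.1], [375.1, 330.4]]
sc top [[571.4, 119.2], [572.2, 55.4], [590.6, 87.3], [550.8, 85.6], [639.3, 108.6], [639.9, 54.2], [660.0, 81.4], [620.5, 81.9], [603.8, 34.8], [570.8, -72.1], [614.9, -73.6]]
sc side [[627.5, 99.0], [655.5, 62.1], [662.8, 102.0], [640.3, 55.5], [557.1, 104.3], [581.3, 61.1], [603.5, 34.0], [572.2, -69.0], [617.1, -72.6]]
small [[423.2, 174.6], [431.9, 132.5], [367.
[... 171 characters left out ...]
d_lid 0.88 [392.9, 149.3, 15.6]
side ink_pad_lid 0.84 [499.2, 14.0, 44.7]
side scissors 0.57 [597.8, 55.8, 9.3]
side scissors_half 0.94 [610.4, 46.6, 5.8]
side case 0.61 [518.2, 315.5, 14.8]
side case_lid 0.98 [558.1, 325.9, 123.4]
side clip_box 0.72 [484.5, 385.7, 22.9]
top ink_pad 0.75 [473.1, 20.7, 7.6]
top ink_pad 0.73 [395.0, 145.7, 13.6]
top ink_pad_lid 0.71 [398.3, 152.5, 10.5]
top ink_pad_lid 0.69 [499.1, 19.5, 42.4]
top scissors 0.65 [595.3, 59.2, 8.1]
top scissors_half 0.9 [613.5, 55.4, 7.1]
top scissors_half 0.23 [467.9, 326.0, 11.9]
top case 0.59 [464.2, 326.7, 5.8]
top case_lid 0.92 [557.1, 332.1, 111.9]
top case_lid 0.46 [473.1, 19.9, 8.5]
top clip_box 0.82 [488.1, 395.5, 30.2]
```

Candidates for the ink pad (top image): an open tin at (429,262), measuring about 98 x 62+ mm, and a shut tin at (372,295), measuring about 66 x 43 mm. By size, the open one is the right one. The case is at about (437,333) with yaw 0, and the scissors are at (425,208).

>>> {"name": "play_rows", "arguments": {
  "steps": [
    [0.299, -0.583, 0, -61, 1],
    [0.299, -0.583, 0, -61, 1],
    [0.299, -0.583, 0, -61, 1],
    [0.299, -0.583, 0, -61, 1],
    [0.299, -0.583, 0, -61, 1],
    [0.299, -0.583, 0, -61, 1],
    [0.299, -0.583, 0, -61, 1],
    [0.299, -0.583, 0, -61, 1],
    [0.299, -0.583, 0, -61, 1],
    [0.299, -0.583, 0, -61, 1],
    [0.299, -0.583, 0, -61, 1],
    [0.299, -0.583, 0, -61, 1]
  ]
}}

```text
clock: 1.8
eef_pos: [478.2, 153.4, 199.1]
tool_rot: [3.14, -0.0, 1.683]
ft_force: [1.0, 0.5, -0.8]
grip_width: -0.001
```

```bash
python3 - <<'E'
from h import *
# lid angle check
import math
c=np.array([460.,14.8]);y=math.radians(6.2);X=np.array([math.cos(y),math.sin(y)]);Y=np.array([-X[1],X[0]])
for th in(1.4,1.6,1.75,1.92):
  pts=[np.r_[c+X*(33-64*math.cos(th))+Y*s*47,10.5+64*math.sin(th)] for s in(1,-1)]
  print(th,((proj('top',pts)-[350,170])*594/140).round().tolist(),((proj('side',pts)-[300,280])*4).round().tolist())
E
```

```text
1.4 [[260.0, 364.0], [439.0, 347.0]] [[180.0, 161.0], [331.0, 333.0]]
1.6 [[257.0, 340.0], [436.0, 323.0]] [[207.0, 146.0], [360.0, 315.0]]
1.75 [[254.0, 322.0], [433.0, 305.0]] [[227.0, 137.0], [381.0, 305.0]]
1.92 [[251.0, 304.0], [429.0, 287.0]] [[249.0, 131.0], [403.0, 297.0]]
```

>>> {"name": "play_rows", "arguments": {
  "steps": [
    [0.035, -0.068, 0, 0, 1],
    [0.07, -0.135, 0, 0, 1],
    [0.07, -0.135, 0, 0, 1],
    [0.07, -0.135, 0, 0, 1],
    [0.07, -0.135, 0, 0, 1],
    [0.07, -0.135, -0.04, 0, 1],
    [0.07, -0.135, -0.08, 0, 1],
    [0.07, -0.135, -0.12, 0, 1],
    [0.07, -0.135, -0.148, 0, 1],
    [0.07, -0.135, -0.154, 0, 1],
    [0.07, -0.135, -0.154, 0, 1]
  ]
}}

```text
clock: 2.72
eef_pos: [545.9, 19.0, 42.6]
tool_rot: [-3.137, -0.001, 1.684]
ft_force: [0.1, 0.2, 0.2]
grip_width: 0.002
```

>>> {"name": "play_rows", "arguments": {
  "steps": [
    [-0.012, 0, 0, 0, 1],
    [-0.024, 0, 0, 0, 1],
    [-0.032, 0, 0, 0, 1],
    [-0.04, 0, 0, 0, 1],
    [-0.048, 0, 0, 0, 1],
    [-0.056, 0, 0, 0, 1],
    [-0.064, 0, 0, 0, 1],
    [-0.072, 0, 0, 0, 1],
    [-0.08, 0, 0, 0, 1],
    [-0.086, 0, 0, 0, 1],
    [-0.09, 0, 0, 0, 1],
    [-0.09, 0, 0, 0, 1]
  ]
}}

```text
clock: 3.72
eef_pos: [455.0, 19.0, 42.4]
tool_rot: [-3.137, -0.001, 1.684]
ft_force: [-0.4, -0.0, -0.6]
grip_width: 0.004
```

```bash
python3 - <<'E'
from h import *
s=snap('side','pics/side1.png');t=snap('top','pics/top1.png')
a=cv2.resize(s[280:430,290:490],(400*1,300)); b=cv2.resize(t[170:320,330:490],(400,375))
o=np.zeros((375,800,3),np.uint8);o[:300,:400]=a;o[:,400:]=b
cv2.imwrite('pics/c1.png',o[:,:,::-1])
E
```

```text
(no output)
```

View pics/c1.png

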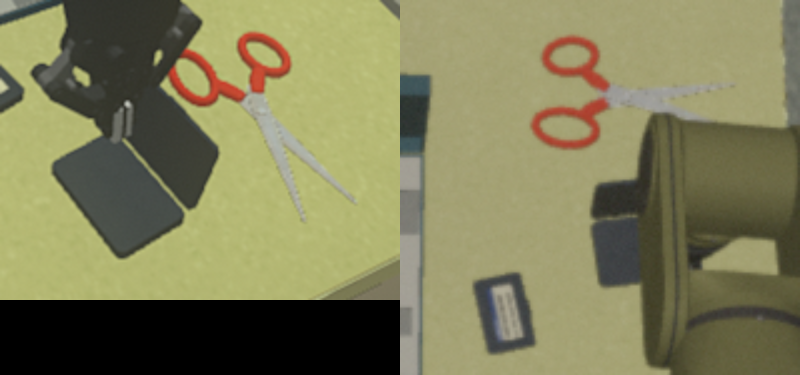

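```bash
python3 - <<'E'
from h import *
print((proj('side',[[455,19,42],[455,19,55],[455,19,10]])-[290,280])*2)
s=cv2.imread('pics/side1.png')
cv2.imwrite('pics/c2.png',cv2.resize(s[270:420,290:490],None,fx=4,fy=4,interpolation=cv2.INTER_CUBIC))
E
```

```text
[[111.37979853 159.66879032]
 [111.82841154 148.83746241]
 [110.31771594 185.31174893]]
```

View pics/c2.png

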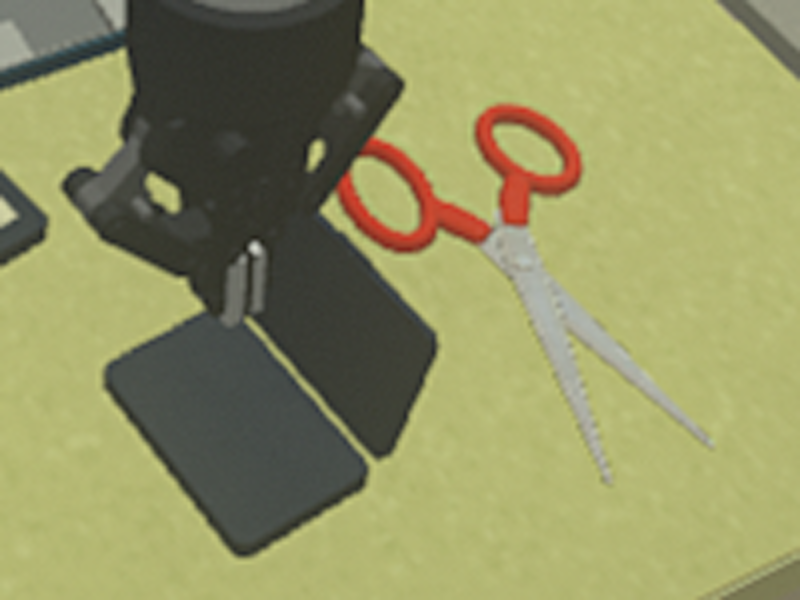

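>>> {"name": "play_rows", "arguments": {
  "steps": [
    [-0.035, 0, 0, 0, 1],
    [-0.065, 0, 0, 0, 1],
    [-0.065, 0, 0, 0, 1],
    [-0.065, 0, -0.015, 0, 1],
    [-0.065, 0, -0.025, 0, 1],
    [-0.065, 0, -0.032, 0, 1],
    [-0.065, 0, -0.036, 0, 1],
    [-0.065, 0, -0.038, 0, 1],
    [-0.065, 0, -0.038, 0, 1]
  ]
}}

```text
clock: 4.57
eef_pos: [390.9, 19.0, 4.2]
tool_rot: [-3.137, -0.001, 1.684]
ft_force: [-0.1, -1.6, 0.0]
grip_width: -0.001
```

```bash
python3 - <<'E'
from h import *
s=snap('side','pics/side2.png');p=arm.get_state()['eef_pos'];print(p,proj('side',p))
cv2.imwrite('pics/c3.png',cv2.resize(s[250:410,230:430],None,fx=4,fy=4,interpolation=cv2.INTER_CUBIC)[:,:,::-1])
print((proj('side',p)-[230,250])*4)
E
```

```text
[391.26349463  18.92833817   4.70151387] [[307.57783634 390.71866376]]
[[310.31134535 562.87465504]]
```

View pics/c3.png

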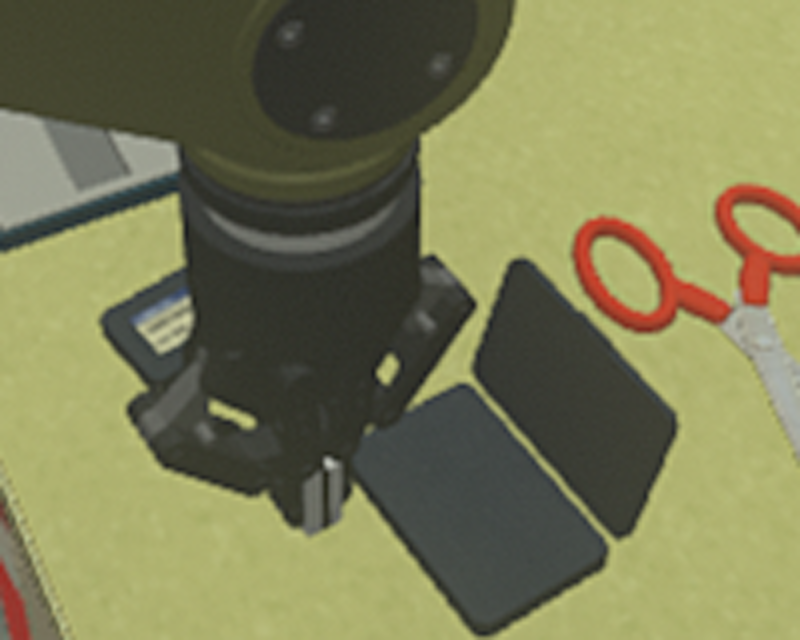

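>>> {"name": "play_rows", "arguments": {
  "steps": [
    [0, 0, -0.002, 0, 1],
    [0, 0, -0.004, 0, 1],
    [0, 0, -0.004, 0, 1]
  ]
}}

```text
clock: 4.87
eef_pos: [391.2, 18.9, 0.6]
tool_rot: [-3.137, -0.001, 1.684]
ft_force: [-0.3, 0.5, -0.2]
grip_width: 0.002
```

>>> {"name": "play_rows", "arguments": {
  "steps": [
    [0, 0, -0.002, 0, 1],
    [0, 0, -0.003, 0, 1],
    [0, 0, -0.003, 0, 1]
  ]
}}

```text
clock: 5.12
eef_pos: [391.0, 19.0, -2.6]
tool_rot: [-3.137, -0.001, 1.683]
ft_force: [-0.5, -0.2, 0.0]
grip_width: 0.001
```

>>> {"name": "play_rows", "arguments": {
  "steps": [
    [0, 0, -0.002, 0, 1],
    [0, 0, -0.004, 0, 1],
    [0, 0, -0.005, 0, 1],
    [0, 0, -0.005, 0, 1]
  ]
}}

```text
clock: 5.45
eef_pos: [390.7, 19.0, -8.0]
tool_rot: [-3.136, -0.002, 1.683]
ft_force: [0.5, 0.0, 0.0]
grip_width: -0.003
```

```bash
python3 - <<'E'
from h import *
s=snap('side','pics/side3.png');p=arm.get_state()['eef_pos'];print(p,(proj('side',p)-[270,340])*8)
print((proj('side',[391,19,0])-[270,340])*8)
cv2.imwrite('pics/c4.png',cv2.resize(s[340:410,270:360],None,fx=8,fy=8,interpolation=cv2.INTER_CUBIC)[:,:,::-1])
E
```

```text
[390.79252637  18.96892269  -7.90868569] [[299.88717619 444.83109032]]
[[299.79644327 420.36295074]]
```

View pics/c4.png

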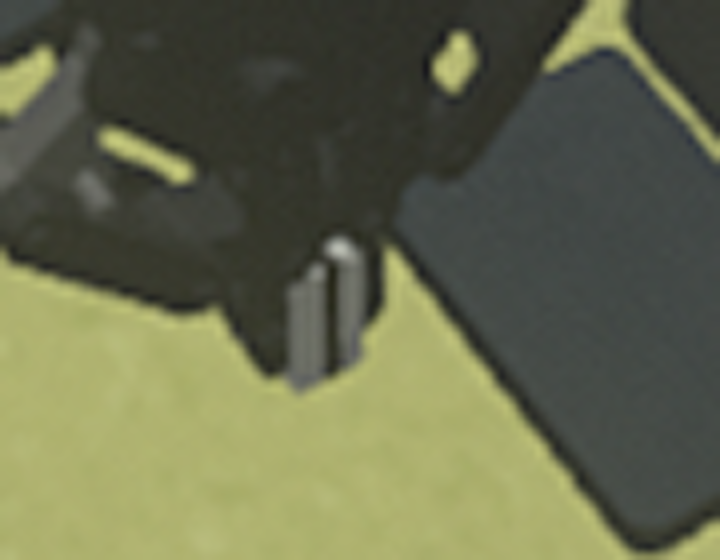

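>>> {"name": "play_rows", "arguments": {
  "steps": [
    [0, 0, -0.002, 0, 1],
    [0, 0, -0.004, 0, 1],
    [0, 0, -0.005, 0, 1],
    [0, 0, -0.005, 0, 1]
  ]
}}

```text
clock: 5.83
eef_pos: [390.5, 19.0, -13.3]
tool_rot: [-3.136, -0.002, 1.684]
ft_force: [0.5, -0.0, -1.0]
grip_width: -0.004
```

>>> {"name": "play_rows", "arguments": {
  "steps": [
    [0, 0, -0.001, 0, 1],
    [0, 0, -0.002, 0, 1],
    [0, 0, -0.002, 0, 1]
  ]
}}

```text
clock: 6.08
eef_pos: [390.3, 19.0, -15.5]
tool_rot: [-3.135, -0.002, 1.683]
ft_force: [0.1, 0.6, 0.5]
grip_width: 0.004
```

>>> {"name": "play_rows", "arguments": {
  "steps": [
    [0, 0, -0.001, 0, 1],
    [0, 0, -0.002, 0, 1],
    [0, 0, -0.002, 0, 1]
  ]
}}

```text
clock: 6.33
eef_pos: [390.2, 19.0, -17.7]
tool_rot: [-3.135, -0.002, 1.683]
ft_force: [0.2, -0.4, 0.2]
grip_width: 0.001
```

```bash
python3 - <<'E'
from h import *
s=snap('side','pics/side4.png');st=arm.get_state();print(st['eef_pos'],st['joint_positions'],st['joint_torque'])
cv2.imwrite('pics/c5.png',cv2.resize(s[330:420,260:370],None,fx=7,fy=7,interpolation=cv2.INTER_CUBIC)[:,:,::-1])
E
```

```text
[390.20645516  19.03328005 -17.61915727] [-8.92526488e-02 -2.19416238e-01  2.37578073e+00  5.35877513e-04
  9.92032315e-01 -2.02309942e-01] [-4.03903745e-03 -1.98830491e+01 -3.00920892e+01  7.59439663e-04
  1.41453452e-02 -5.54387145e-05]
```

View pics/c5.png

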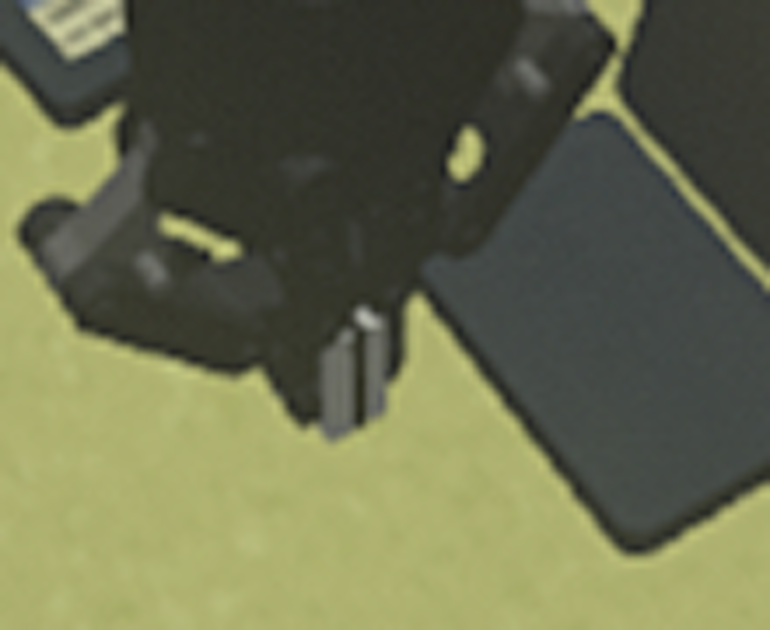

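```bash
python3 - <<'E'
from h import *
for z in(0,5,10):print(unproj('side',[[307.1,392.9]],z).round(1))
# earlier snapshots same tip pixel
for nm,uv,p in(('c4',(302/8+270,392/8+340),(390.8,19,-7.9)),('c3',(312/4+230,533/4+250),(391.3,18.9,4.7)),('c2',(230/4+290,325/4+270),(455,19,42.4))):
    # find z such that unproj nearest to p xy
    best=min(((np.hypot(*(unproj('side',[uv],z)[0,:2]-np.array(p[:2]))),z) for z in np.arange(-10,90,.5)));print(nm,best,p)
E
```

```text
[[390.2  18.7   0. ]]
[[389.   15.7   5. ]]
[[387.7  12.7  10. ]]
c4 (np.float64(0.8303343560149554), np.float64(9.5)) (390.8, 19, -7.9)
c3 (np.float64(1.051431966379416), np.float64(24.0)) (391.3, 18.9, 4.7)
c2 (np.float64(2.131666755746049), np.float64(62.5)) (455, 19, 42.4)
```

>>> {"name": "play_rows", "arguments": {
  "steps": [
    [0, 0, -0.001, 0, 1],
    [0, 0, -0.0015, 0, 1],
    [0, 0, -0.0015, 0, 1]
  ]
}}

```text
clock: 6.63
eef_pos: [390.1, 19.0, -19.3]
tool_rot: [-3.135, -0.002, 1.684]
ft_force: [-0.2, -0.3, 0.1]
grip_width: -0.0
```

>>> {"name": "play_rows", "arguments": {
  "steps": [
    [0, 0, -0.001, 0, 1],
    [0, 0, -0.0015, 0, 1],
    [0, 0, -0.0015, 0, 1]
  ]
}}

```text
clock: 6.88
eef_pos: [390.0, 19.0, -20.9]
tool_rot: [-3.135, -0.002, 1.683]
ft_force: [0.5, -0.2, 0.5]
grip_width: 0.001
```

>>> {"name": "play_rows", "arguments": {
  "steps": [
    [0, 0, -0.001, 0, 1],
    [0, 0, -0.0015, 0, 1],
    [0, 0, -0.0015, 0, 1]
  ]
}}

```text
clock: 7.13
eef_pos: [389.8, 19.1, -22.6]
tool_rot: [-3.134, -0.002, 1.684]
ft_force: [0.3, 0.4, 1.0]
grip_width: -0.0
```

>>> {"name": "play_rows", "arguments": {
  "steps": [
    [0, 0, -0.001, 0, 1],
    [0, 0, -0.0015, 0, 1],
    [0, 0, -0.0015, 0, 1]
  ]
}}

```text
clock: 7.38
eef_pos: [389.7, 19.1, -24.2]
tool_rot: [-3.134, -0.002, 1.683]
ft_force: [-0.2, 0.3, 0.6]
grip_width: -0.001
```

```bash
python3 - <<'E'
from h import *
s=snap('side','pics/side5.png');t=snap('top','pics/top5.png');st=arm.get_state();print(st['eef_pos'],st['ft_force'])
cv2.imwrite('pics/c6.png',cv2.resize(s[330:420,260:370],None,fx=7,fy=7,interpolation=cv2.INTER_CUBIC)[:,:,::-1])
E
```

```text
[389.77622447  19.0566778  -24.12110428] [0.27269017 0.29625045 0.12409229]
```

View pics/c6.png

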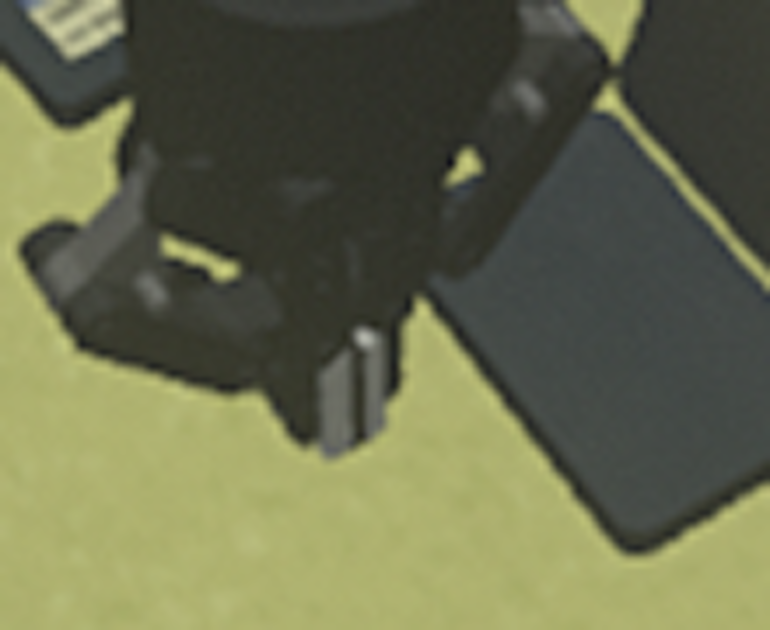

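```bash
python3 - <<'E'
from h import *
s=cv2.imread('pics/side0.png')
cv2.imwrite('pics/c7.png',cv2.resize(s[40:130,40:140],None,fx=6,fy=6,interpolation=cv2.INTER_CUBIC))
t=cv2.imread('pics/top5.png')
cv2.imwrite('pics/c8.png',cv2.resize(t[230:350,340:500],None,fx=5,fy=5,interpolation=cv2.INTER_CUBIC))
p=[249.4,600.2,198];print((proj('side',p)-40)*6)
print((proj('top',[390,19,-24])-[340,230])*5)
E
```

```text
[[464.61303943 552.3696565 ]]
[[424.95996029 347.51694153]]
```

View pics/c7.png

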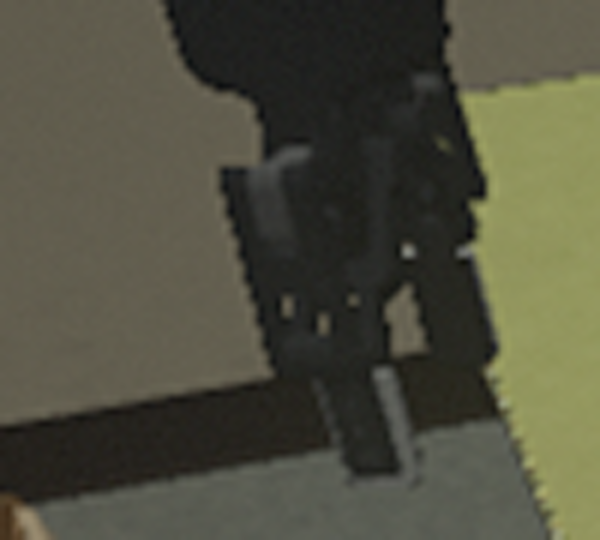

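View pics/c8.png

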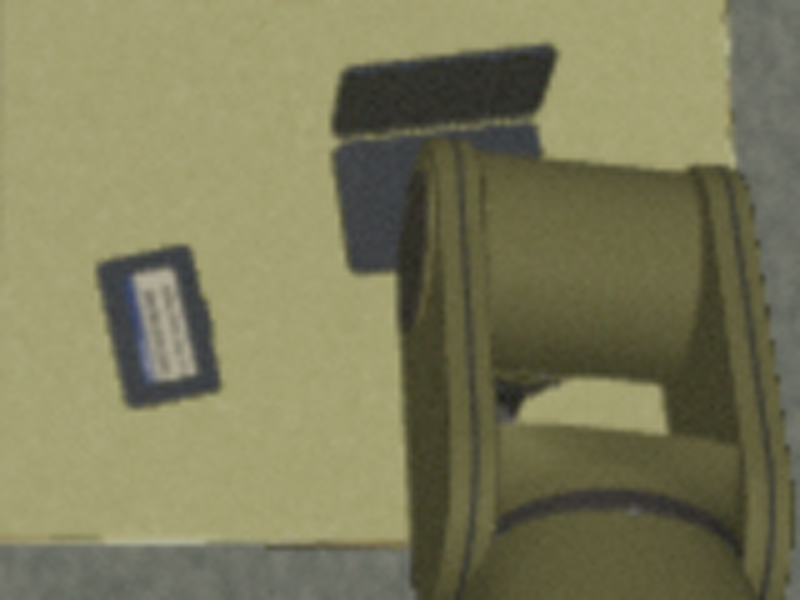

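```bash
python3 - <<'E'
from h import *
from scipy.optimize import least_squares
obs=[((385/6+40,480/6+40),(249.2,599.7,197.4+13),157.4),((230/4+290,325/4+270),(455,19,42.4),96.5),((312/4+230,533/4+250),(391.3,18.9,4.7),96.5),((305/8+270,390/8+340),(390.8,19,-7.9),96.5),((332/7+260,440/7+330),(390.2,19,-17.7),96.5),((335/7+260,458/7+330),(389.8,19.1,-24.1),96.5)]
def W(d): return np.concatenate([proj('side',np.array(p)+d)[0]-np.array(uv) for uv,p,y in obs])
r=least_squares(W,[0,0,0]);print(r.x.round(1),r.fun.round(1))
r=least_squares(lambda d:W(d)[2:],[0,0,0]);print(r.x.round(1),r.fun.round(1))
def V(d):
  o=[]
  for uv,p,y in obs:
    a=np.radians(y);o.append(proj('side',np.array(p)+[d[0]*np.cos(a)-d[1]*np.sin(a),d[0]*np.sin(a)+d[1]*np.cos(a),d[2]])[0]-np.array(uv))
  return np.concatenate(o)
r=least_squares(V,[0,0,0]);print(r.x.round(1),r.fun.round(1))
E
```

```text
[-3.1 -6.7 27.4] [ 6.4 -4.9 -1.   1.  -0.9  1.1 -1.1  0.7 -0.6  0.5 -1.2  0.5]
[-2.5 -8.8 31.6] [ 0.1  0.   0.1  0.3 -0.2 -0.   0.3 -0.1 -0.3 -0.2]
[ 7.3 -4.6  8.2] [ 7.2  1.6 -1.9  0.3 -0.4 -0.7 -0.6 -1.3 -0.2 -1.5 -0.7 -1.6]
```

>>> {"name": "play_rows", "arguments": {
  "steps": [
    [0, 0, -0.001, 0, 1],
    [0, 0, -0.002, 0, 1],
    [0, 0, -0.003, 0, 1],
    [0, 0, -0.003, 0, 1]
  ]
}}

```text
clock: 7.82
eef_pos: [389.5, 19.1, -27.4]
tool_rot: [-3.134, -0.002, 1.684]
ft_force: [0.1, -1.1, 0.6]
grip_width: 0.001
```

>>> {"name": "play_rows", "arguments": {
  "steps": [
    [0, 0, -0.001, 0, 1],
    [0, 0, -0.0015, 0, 1],
    [0, 0, -0.0015, 0, 1]
  ]
}}

```text
clock: 8.07
eef_pos: [389.4, 19.1, -29.1]
tool_rot: [-3.133, -0.002, 1.684]
ft_force: [0.7, 0.2, 0.1]
grip_width: 0.001
```

>>> {"name": "play_rows", "arguments": {
  "steps": [
    [0, 0, -0.001, 0, 1],
    [0, 0, -0.0015, 0, 1],
    [0, 0, -0.0015, 0, 1]
  ]
}}

```text
clock: 8.32
eef_pos: [389.2, 19.1, -30.7]
tool_rot: [-3.133, -0.002, 1.683]
ft_force: [0.2, -0.0, 1.0]
grip_width: -0.001
```

>>> {"name": "play_rows", "arguments": {
  "steps": [
    [0, 0, -0.001, 0, 1],
    [0, 0, -0.0015, 0, 1],
    [0, 0, -0.0015, 0, 1]
  ]
}}

```text
clock: 8.57
eef_pos: [389.1, 19.1, -32.4]
tool_rot: [-3.133, -0.002, 1.683]
ft_force: [-0.6, -0.8, 0.1]
grip_width: 0.001
```

>>> {"name": "play_rows", "arguments": {
  "steps": [
    [0, 0, -0.001, 0, 1],
    [0, 0, -0.0015, 0, 1],
    [0, 0, -0.0015, 0, 1]
  ]
}}

```text
clock: 8.82
eef_pos: [389.3, 19.1, -32.7]
tool_rot: [-3.131, -0.002, 1.684]
ft_force: [-6.0, -0.2, 12.0]
grip_width: -0.002
```

```bash
python3 - <<'E'
from h import *
s=snap('side','pics/side6.png');st=arm.get_state();print(st['eef_pos'],st['ft_force'])
cv2.imwrite('pics/c9.png',cv2.resize(s[330:420,260:370],None,fx=7,fy=7,interpolation=cv2.INTER_CUBIC)[:,:,::-1])
E
```

```text
[389.33129638  19.0983203  -32.69200048] [-4.35891166 -0.3467535  11.36926579]
```

View pics/c9.png

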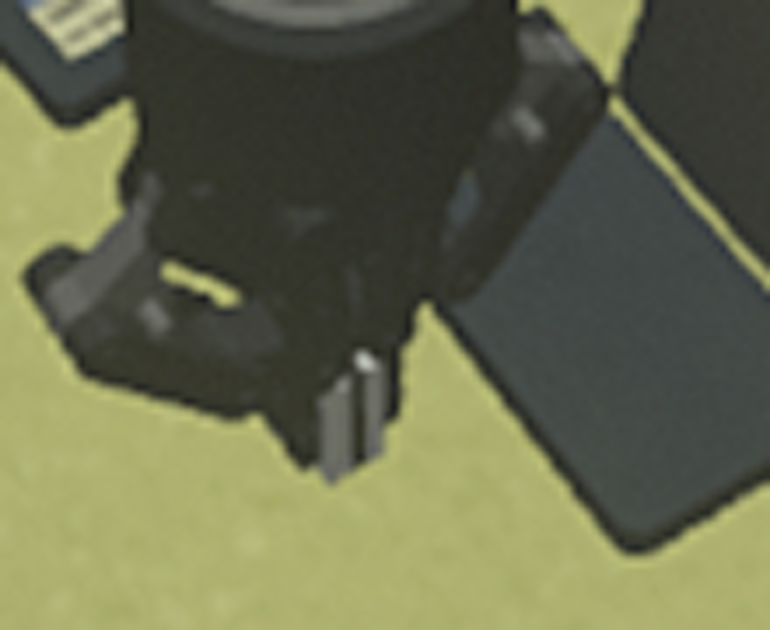

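>>> {"name": "play_rows", "arguments": {
  "steps": [
    [0, 0, 0.04, 0, 1],
    [0, 0, 0.08, 0, 1],
    [0.02, 0, 0.11, 0, 1],
    [0.06, 0, 0.112, 0, 1],
    [0.1, 0, 0.112, 0, 1],
    [0.14, 0, 0.112, 0, 1],
    [0.16, 0, 0.112, 0, 1],
    [0.16, 0, 0.112, 0, 1],
    [0.16, 0, 0.08, 0, 1],
    [0.16, 0, 0.05, 0, 1],
    [0.16, 0, 0.045, 0, 1],
    [0.16, 0, 0.045, 0, 1]
  ]
}}

```text
clock: 9.87
eef_pos: [545.9, 19.3, 9.4]
tool_rot: [-3.125, -0.004, 1.684]
ft_force: [-0.4, -0.9, -0.1]
grip_width: -0.002
```

>>> {"name": "play_rows", "arguments": {
  "steps": [
    [-0.012, 0, 0, 0, 1],
    [-0.024, 0, 0, 0, 1],
    [-0.032, 0, 0, 0, 1],
    [-0.04, 0, 0, 0, 1],
    [-0.048, 0, 0, 0, 1],
    [-0.056, 0, 0, 0, 1],
    [-0.064, 0, 0, 0, 1],
    [-0.072, 0, 0, 0, 1],
    [-0.08, 0, 0, 0, 1],
    [-0.086, 0, 0, 0, 1],
    [-0.09, 0, 0, 0, 1],
    [-0.09, 0, 0, 0, 1]
  ]
}}

```text
clock: 10.87
eef_pos: [454.9, 19.3, 9.1]
tool_rot: [-3.124, -0.004, 1.684]
ft_force: [0.7, -0.1, -0.6]
grip_width: -0.0
```

```bash
python3 - <<'E'
from h import *
s=snap('side','pics/side7.png');st=arm.get_state();print(st['eef_pos'],st['ft_force'])
cv2.imwrite('pics/c10.png',cv2.resize(s[270:420,270:470],None,fx=4,fy=4,interpolation=cv2.INTER_CUBIC)[:,:,::-1])
E
```

```text
[455.51958701  19.32429226   9.32282244] [ 0.40083087  1.26091536 -0.30000976]
```

View pics/c10.png

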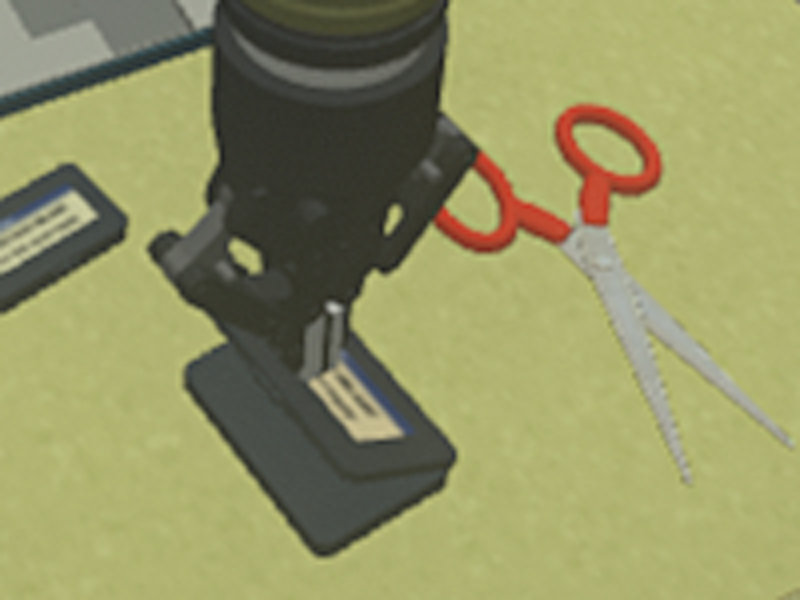

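>>> {"name": "play_rows", "arguments": {
  "steps": [
    [-0.006, 0, -0.006, 0, 1],
    [-0.012, 0, -0.012, 0, 1],
    [-0.018, 0, -0.018, 0, 1],
    [-0.02, 0, -0.02, 0, 1],
    [-0.02, 0, -0.02, 0, 1],
    [-0.02, 0, 0.02, 0, 1],
    [-0.01, 0, 0.06, 0, 1],
    [0, -0.004, 0.09, 0, 0],
    [0.003, -0.004, 0.09, 0, -1],
    [0.003, -0.004, 0.09, 0, -1]
  ]
}}

```text
clock: 11.75
eef_pos: [461.4, 15.0, 102.4]
tool_rot: [-3.131, -0.002, 1.683]
ft_force: [-1.1, -0.6, 0.5]
grip_width: 0.42
```

```bash
python3 - <<'E'
from h import *
s=snap('side','pics/side8.png');t=snap('top','pics/top8.png');st=arm.get_state();print(st['eef_pos'],st['tool_rot'],st['ft_force'])
cv2.imwrite('pics/c11.png',cv2.resize(s[270:420,270:470],None,fx=4,fy=4,interpolation=cv2.INTER_CUBIC)[:,:,::-1])
E
```

```text
[457.85706563  15.38172978  98.47642325] [-3.12323566 -0.00399913  1.68351234] [ 0.44991111  0.56054513 -0.5117801 ]
```

View pics/c11.png

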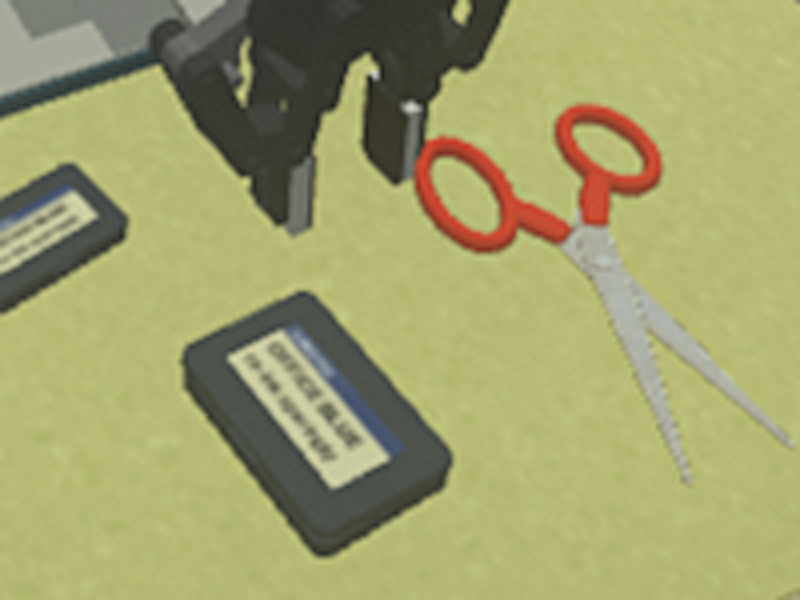

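```bash
python3 - <<'E'
from h import *
from scipy.optimize import least_squares
S=lambda p:np.array(p)/4+[270,270]
P=unproj('side',S([(180,350),(322,540),(457,458),(303,288)]),16);print(P.round(1).tolist(),P.mean(0).round(1))
d=np.diff(P,axis=0);print(np.linalg.norm(d,axis=1).round(1),np.degrees(np.arctan2(d[:,1],d[:,0])).round(1))
P=unproj('side',S([(181,387),(322,560),(452,486)]),0);print(P.round(1).tolist())
d=np.diff(P,axis=0);print(np.linalg.norm(d,axis=1).round(1),np.degrees(np.arctan2(d[:,1],d[:,0])).round(1), ((P[0]+P[2])/2).round(1))
t=cv2.imread('pics/top8.png');cv2.imwrite('pics/c12.png',cv2.resize(t[225:300,380:480],None,fx=8,fy=8,interpolation=cv2.INTER_CUBIC))
E
```

```text
[[423.7, 60.9, 16.0], [433.8, -36.4, 16.0], [495.2, -28.7, 16.0], [481.3, 66.4, 16.0]] [458.5  15.6  16. ]
[97.8 61.8 96.1] [-84.1   7.1  98.3]
[[421.4, 55.7, 0.0], [435.2, -35.0, 0.0], [493.8, -29.6, 0.0]]
[91.7 58.9] [-81.4   5.3] [457.6  13.    0. ]
```

View pics/c12.png

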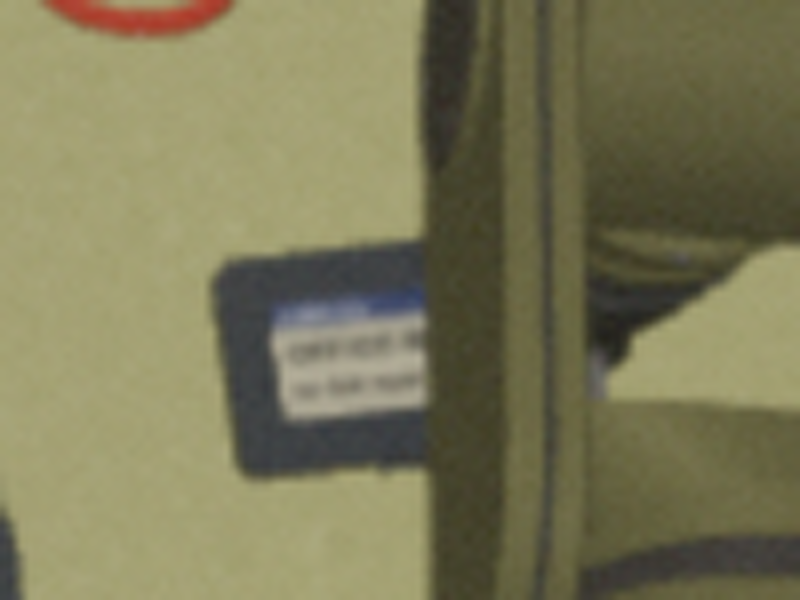

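>>> {"name": "play_rows", "arguments": {
  "steps": [
    [0.001, -0.0005, 0, 0, -1],
    [0.001, -0.0005, 0, 0, -1],
    [0.001, -0.0005, -0.03, 0, -1],
    [0.001, -0.0005, -0.06, 0, -1],
    [0.001, -0.0005, -0.09, 0, -1],
    [0.001, -0.0005, -0.115, 0, -1],
    [0.001, -0.0005, -0.128, 0, -1],
    [0.001, -0.0005, -0.134, 0, -1],
    [0.001, -0.0005, -0.134, 0, -1]
  ]
}}

```text
clock: 12.6
eef_pos: [456.4, 15.1, -37.9]
tool_rot: [-3.118, -0.005, 1.684]
ft_force: [0.1, 1.0, -0.1]
grip_width: 1.004
```

```bash
python3 - <<'E'
from h import *
s=snap('side','pics/side9.png');st=arm.get_state();print(st['eef_pos'],st['tool_rot'],st['ft_force'],st['grip_width'])
cv2.imwrite('pics/c13.png',cv2.resize(s[290:420,270:430],None,fx=5,fy=5,interpolation=cv2.INTER_CUBIC)[:,:,::-1])
E
```

```text
[457.89859714  14.96687106 -36.35526169] [-3.1209687  -0.00440715  1.6835568 ] [-0.36016939  1.89984628  1.52054002] 0.9951979722529911
```

View pics/c13.png

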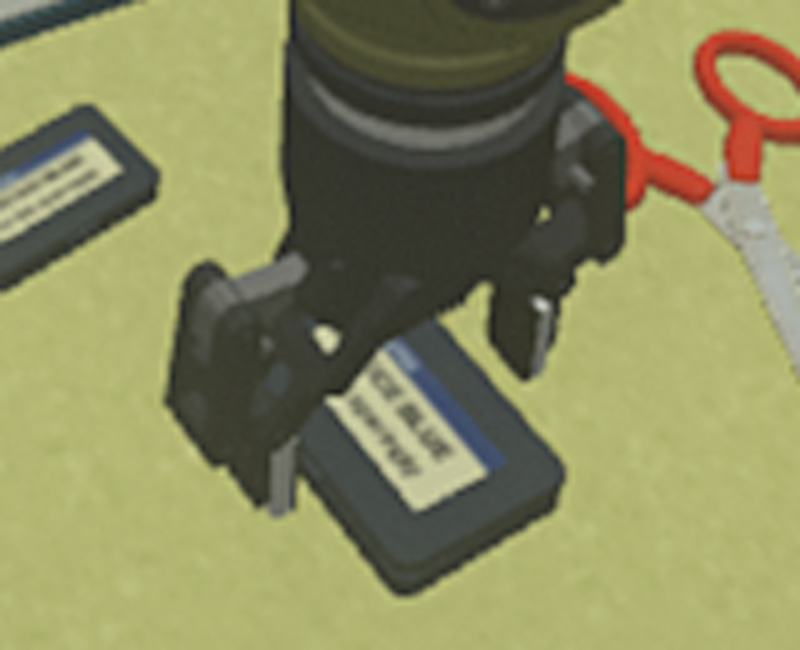

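>>> {"name": "play_rows", "arguments": {
  "steps": [
    [0, 0, 0, 0, 0],
    [0, 0, 0, 0, 0.5],
    [0, 0, 0, 0, 1],
    [0, 0, 0, 0, 1],
    [0, 0, 0, 0, 1],
    [0, 0, 0, 0, 1]
  ]
}}

```text
clock: 13.15
eef_pos: [459.4, 14.9, -34.7]
tool_rot: [-3.124, -0.004, 1.684]
ft_force: [-1.9, -0.3, 6.4]
grip_width: 0.721
```

```bash
python3 - <<'E'
from h import *
s=snap('side','pics/side10.png');st=arm.get_state();print(st['eef_pos'],st['tool_rot'],st['ft_force'],st['grip_width'])
cv2.imwrite('pics/c14.png',cv2.resize(s[290:420,270:430],None,fx=5,fy=5,interpolation=cv2.INTER_CUBIC)[:,:,::-1])
E
```

```text
[459.47002554  14.86894885 -34.69664586] [-3.12402706 -0.00388309  1.68350542] [-1.48574273e+00  2.89415867e-03  6.45545639e+00] 0.7272528969750691
```

View pics/c14.png

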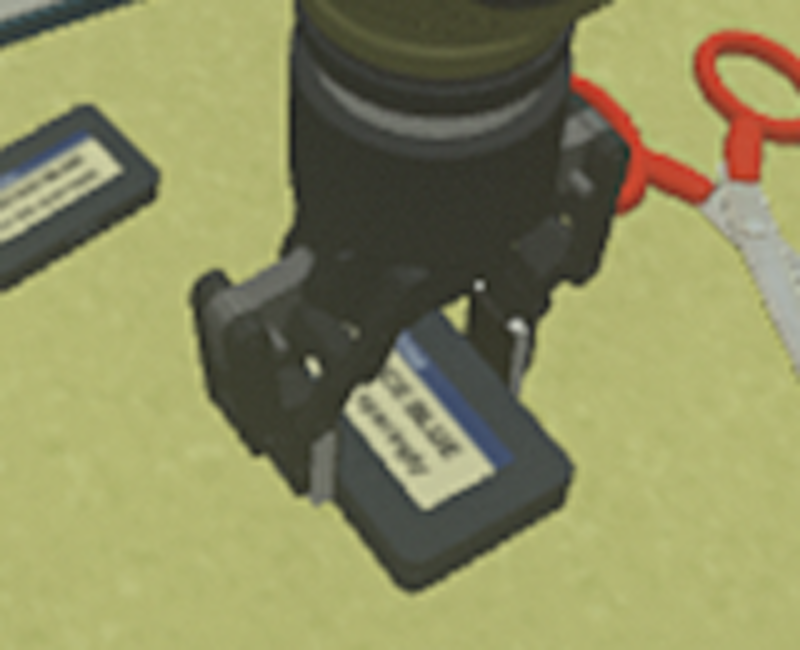

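>>> {"name": "play_rows", "arguments": {
  "steps": [
    [0, 0, 0.02, 0, 1],
    [0, 0, 0.05, 0, 1],
    [0.002, 0.02, 0.08, 6.5, 1],
    [0.005, 0.05, 0.08, 13, 1],
    [0.008, 0.08, 0.08, 20, 1],
    [0.011, 0.11, 0.08, 27, 1],
    [0.015, 0.14, 0.08, 34, 1],
    [0.019, 0.17, 0.08, 41, 1],
    [0.022, 0.2, 0.08, 48, 1],
    [0.025, 0.23, 0.08, 55, 1],
    [0.028, 0.26, 0.08, 62, 1],
    [0.03, 0.272, 0.08, 69, 1]
  ]
}}

```text
clock: 14.2
eef_pos: [489.2, 290.1, 45.2]
tool_rot: [-3.125, -0.004, 2.896]
ft_force: [-0.3, -0.3, -1.8]
grip_width: 0.729
```

>>> {"name": "play_rows", "arguments": {
  "steps": [
    [0, 0, 0, 7, 1],
    [0, 0, 0, 14, 1],
    [0, 0, 0, 16, 1],
    [0, 0, 0, 16, 1]
  ]
}}

```text
clock: 14.53
eef_pos: [488.7, 290.1, 44.8]
tool_rot: [-3.125, -0.005, -3.107]
ft_force: [0.9, -0.2, -1.4]
grip_width: 0.725
```

```bash
python3 - <<'E'
from h import *
s=snap('side','pics/side11.png');t=snap('top','pics/top11.png');st=arm.get_state();print(st['eef_pos'],st['tool_rot'],st['ft_force'],st['grip_width'])
cv2.imwrite('pics/c15.png',cv2.resize(s[190:340,180:380],None,fx=4,fy=4,interpolation=cv2.INTER_CUBIC)[:,:,::-1])
cv2.imwrite('pics/c16.png',cv2.resize(t[185:335,220:390],None,fx=4,fy=4,interpolation=cv2.INTER_CUBIC)[:,:,::-1])
E
```

```text
[488.86593158 289.9340806   44.91972964] [-3.12517231 -0.00430061 -3.10898612] [-0.03787785 -0.25649887 -1.85279469] 0.7265384216462198
```

View pics/c15.png

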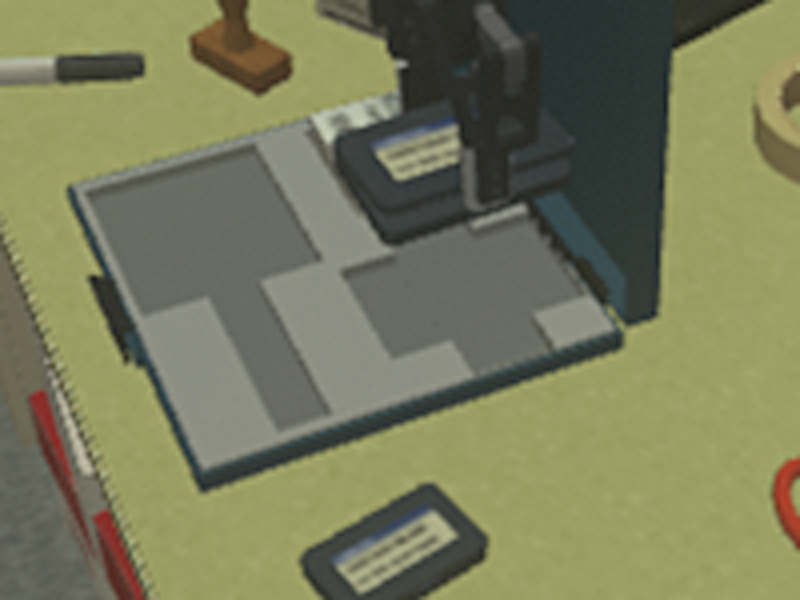

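View pics/c16.png

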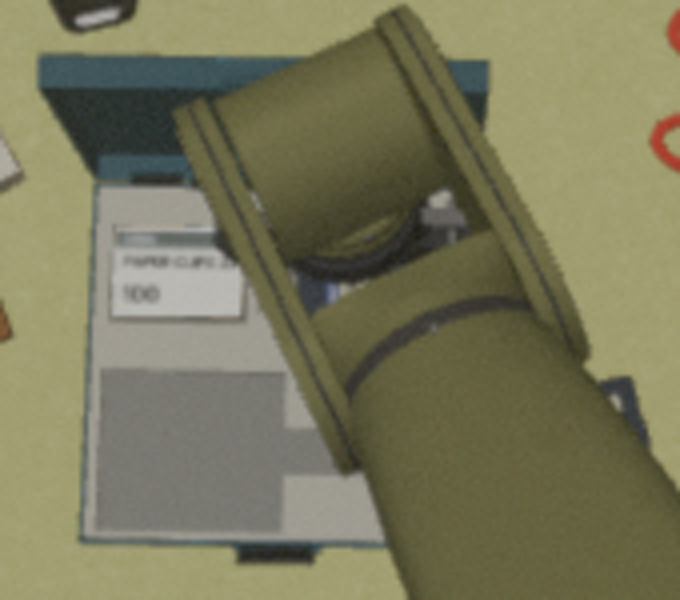

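```bash
python3 - <<'E'
from h import *
s=cv2.imread('pics/side11.png')
cv2.imwrite('pics/c17.png',cv2.resize(s[205:260,255:335],None,fx=10,fy=10,interpolation=cv2.INTER_CUBIC))
c=np.array([489,290.]);a=np.radians(1.9);X=np.array([np.cos(a),np.sin(a)]);Y=np.array([-X[1],X[0]])
for z in(79,89.5,95):
  print(z,((proj('side',[np.r_[c+X*sx*49+Y*sy*33,z] for sx,sy in((-1,1),(-1,-1),(1,-1))])-[255,205])*10).round().tolist())
E
```

```text
79 [[70.0, 258.0], [213.0, 462.0], [699.0, 297.0]]
89.5 [[65.0, 214.0], [209.0, 416.0], [699.0, 252.0]]
95 [[62.0, 190.0], [207.0, 392.0], [699.0, 229.0]]
```

View pics/c17.png

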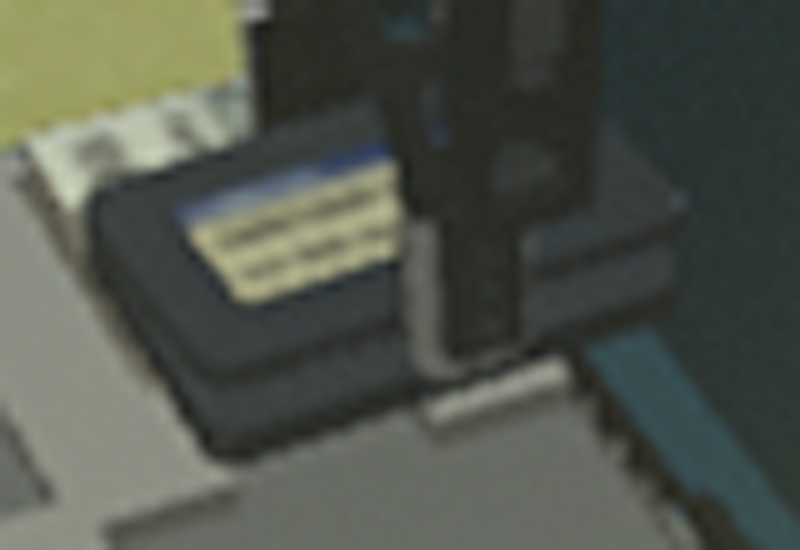

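```bash
python3 - <<'E'
from h import *
c=np.array([489,290.]);a=np.radians(1.9);X=np.array([np.cos(a),np.sin(a)]);Y=np.array([-X[1],X[0]])
for r in(5,8):
 th=np.linspace(0,2*np.pi,721)
 lx=np.sign(np.cos(th))*(49-r)+r*np.cos(th); ly=np.sign(np.sin(th))*(33-r)+r*np.sin(th)
 for z in(79,95):
  P=[np.r_[c+X*u+Y*v,z] for u,v in zip(lx,ly)]
  q=(proj('side',P)-[255,205])*10
  print(r,z,'left',q[q[:,0].argmin()].round(),'right',q[q[:,0].argmax()].round(),'bot',q[q[:,1].argmax()].round())
print(((proj('side',[[490,290,95],[489,291,95]])-proj('side',[489,290,95]))*10).round(1))
E
```

```text
5 79 left [ 78. 267.] right [689. 290.] bot [225. 455.]
5 95 left [ 71. 199.] right [689. 222.] bot [219. 386.]
8 79 left [ 83. 272.] right [684. 286.] bot [232. 451.]
8 95 left [ 76. 204.] right [683. 218.] bot [226. 382.]
[[ 5.  -1.5]
 [-2.2 -3. ]]
```

>>> {"name": "play_rows", "arguments": {
  "steps": [
    [0, -0.003, -0.01, -1.9, 1],
    [0, -0.003, -0.03, -1.9, 1],
    [0, -0.003, -0.05, -1.9, 1],
    [0, -0.003, -0.06, -1.9, 1],
    [0, -0.003, -0.06, -1.9, 1]
  ]
}}

```text
clock: 15.05
eef_pos: [486.4, 285.5, -18.1]
tool_rot: [-3.123, -0.01, 3.14]
ft_force: [-0.3, 0.1, -2.2]
grip_width: 0.727
```

```bash
python3 - <<'E'
from h import *
s=snap('side','pics/side12.png');st=arm.get_state();print(st['eef_pos'],st['tool_rot'],st['ft_force'],st['grip_width'])
cv2.imwrite('pics/c18.png',cv2.resize(s[225:305,255:345],None,fx=8,fy=7.5,interpolation=cv2.INTER_CUBIC)[:,:,::-1])
E
```

```text
[487.62820612 286.20285445 -16.45762735] [-3.12370403 -0.00729075  3.14030434] [ 0.14547121 -1.32945993 -1.82926271] 0.7250333059197904
```

View pics/c18.png

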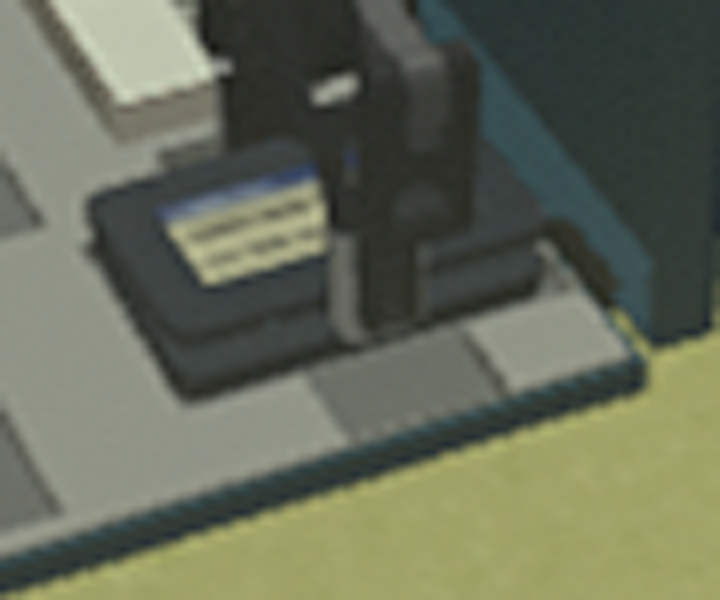

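```bash
python3 - <<'E'
from h import *
X=np.array([1,0]);Y=np.array([0,1])
th=np.linspace(0,2*np.pi,721)
c=np.array([488,286.5]);r=7
lx=np.sign(np.cos(th))*(49-r)+r*np.cos(th); ly=np.sign(np.sin(th))*(33-r)+r*np.sin(th)
for z in(16,18,20,32,34,36):
  q=(proj('side',[np.r_[c+X*u+Y*v,z] for u,v in zip(lx,ly)])-[255,225])*[8,7.5]
  print(z,'left',q[q[:,0].argmin()].round(),'right',q[q[:,0].argmax()].round(),'bot',q[q[:,1].argmax()].round())
print(((proj('side',[[489,286.5,18],[488,287.5,18],[488,286.5,19]])-proj('side',[488,286.5,18]))*[8,7.5]).round(1))
# recess rim corners at z=12
print(((proj('side',[[438,251.3,12],[438,321.5,12],[540,251.3,12],[468,251.3,12],[510,251.3,12],[468,225.3,12],[510,225.3,12]])-[255,225])*[8,7.5]).round().tolist())
E
```

```text
16 left [ 89. 247.] right [551. 270.] bot [197. 389.]
18 left [ 88. 242.] right [551. 264.] bot [196. 384.]
20 left [ 87. 236.] right [551. 258.] bot [196. 378.]
32 left [ 83. 201.] right [551. 223.] bot [192. 342.]
34 left [ 83. 195.] right [551. 217.] bot [192. 336.]
36 left [ 82. 189.] right [551. 211.] bot [191. 330.]
[[ 3.8 -1.1]
 [-1.7 -2.3]
 [-0.2 -2.9]]
[[183.0, 415.0], [75.0, 246.0], [577.0, 291.0], [302.0, 377.0], [464.0, 326.0], [347.0, 443.0], [511.0, 390.0]]
```

>>> {"name": "play_rows", "arguments": {
  "steps": [
    [0.001, 0, -0.001, 0, 1],
    [0.0015, 0, -0.003, 0, 1],
    [0.0015, 0, -0.005, 0, 1],
    [0.0015, 0, -0.006, 0, 1]
  ]
}}

```text
clock: 15.43
eef_pos: [489.8, 286.5, -21.8]
tool_rot: [-3.124, -0.006, 3.14]
ft_force: [-0.1, 0.2, -1.6]
grip_width: 0.73
```

```bash
python3 - <<'E'
from h import *
s=snap('side','pics/side13.png');st=arm.get_state();print(st['eef_pos'],st['tool_rot'],st['ft_force'],st['moment'],st['grip_width'])
cv2.imwrite('pics/c19.png',cv2.resize(s[225:305,255:345],None,fx=8,fy=7.5,interpolation=cv2.INTER_CUBIC)[:,:,::-1])
E
```

```text
[489.3948899  286.28626296 -22.19559596] [-3.12395362 -0.00676015  3.14020223] [-0.43441696 -0.48579561 -2.97958584] [ 0.01028797 -0.0033541  -0.00188516] 0.7291374735014519
```

View pics/c19.png

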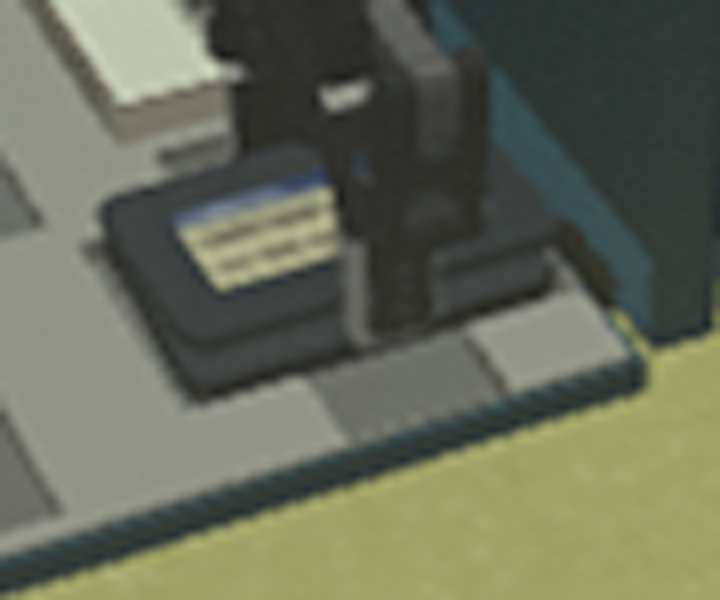

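>>> {"name": "play_rows", "arguments": {
  "steps": [
    [0, 0, -0.002, 0, 1],
    [0, 0, -0.004, 0, 1],
    [0, 0, -0.004, 0, 1]
  ]
}}

```text
clock: 15.73
eef_pos: [489.6, 286.4, -26.2]
tool_rot: [-3.124, -0.006, 3.14]
ft_force: [0.1, 0.2, -0.1]
grip_width: 0.731
```

>>> {"name": "play_rows", "arguments": {
  "steps": [
    [0, 0, -0.002, 0, 1],
    [0, 0, -0.003, 0, 1],
    [0, 0, -0.003, 0, 1]
  ]
}}

```text
clock: 15.98
eef_pos: [489.6, 286.4, -29.4]
tool_rot: [-3.124, -0.006, 3.14]
ft_force: [0.5, 1.0, -1.5]
grip_width: 0.721
```

```bash
python3 - <<'E'
from h import *
s=snap('side','pics/side14.png');st=arm.get_state();print(st['eef_pos'],st['tool_rot'],st['ft_force'],st['moment'],st['grip_width'])
cv2.imwrite('pics/c20.png',cv2.resize(s[225:305,255:345],None,fx=8,fy=7.5,interpolation=cv2.INTER_CUBIC)[:,:,::-1])
E
```

```text
[489.59645753 286.41835383 -29.27214734] [-3.12412686 -0.00627928  3.14036446] [ 0.09222078  0.07580946 -0.3708156 ] [ 0.06286435 -0.04515307 -0.01681008] 0.7293923924172949
```

View pics/c20.png

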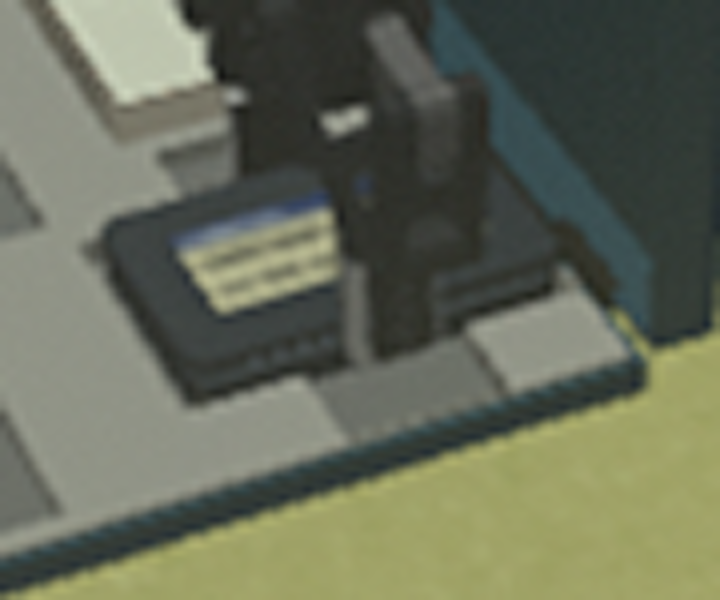

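>>> {"name": "play_rows", "arguments": {
  "steps": [
    [0, 0, -0.001, 0, 1],
    [0, 0, -0.002, 0, 1],
    [0, 0, -0.002, 0, 1]
  ]
}}

```text
clock: 16.28
eef_pos: [489.7, 286.5, -30.6]
tool_rot: [-3.124, -0.007, 3.14]
ft_force: [-2.3, -0.9, 3.7]
grip_width: 0.728
```

>>> {"name": "play_rows", "arguments": {
  "steps": [
    [0, 0, -0.001, 0, 1],
    [0, 0, -0.001, 0, 1],
    [0, 0, -0.001, 0, 1]
  ]
}}

```text
clock: 16.53
eef_pos: [489.7, 286.6, -30.7]
tool_rot: [-3.124, -0.007, 3.14]
ft_force: [-3.7, -1.7, 7.2]
grip_width: 0.727
```

>>> {"name": "play_rows", "arguments": {
  "steps": [
    [0, 0, 0.001, 0, -0.3],
    [0, 0, 0.001, 0, -0.8],
    [0, 0, 0.001, 0, -0.8],
    [0, 0, 0.001, 0, -0.8],
    [0, 0, 0.03, 0, -0.8],
    [0, 0, 0.07, 0, -0.8],
    [0, 0, 0.11, 0, -0.5],
    [0.04, -0.05, 0.13, 0, 0],
    [0.05, -0.09, 0.13, 0, 0],
    [0.06, -0.13, 0.13, 0, 0],
    [0.07, -0.17, 0.13, 0, 0],
    [0.07, -0.21, 0.13, 0, 0]
  ]
}}

```text
clock: 17.53
eef_pos: [559.2, 94.4, 99.9]
tool_rot: [-3.124, -0.005, 3.141]
ft_force: [-0.4, 0.1, 1.1]
grip_width: 0.502
```

```bash
python3 - <<'E'
from h import *
s=snap('side','pics/side15.png');t=snap('top','pics/top15.png');st=arm.get_state();print(st['eef_pos'],st['tool_rot'],st['ft_force'],st['grip_width'])
cv2.imwrite('pics/c21.png',cv2.resize(s[205:305,235:345],None,fx=6,fy=6,interpolation=cv2.INTER_CUBIC)[:,:,::-1])
cv2.imwrite('pics/c22.png',cv2.resize(t[185:335,220:390],None,fx=4,fy=4,interpolation=cv2.INTER_CUBIC)[:,:,::-1])
E
```

```text
[558.66619715  91.01172354  99.27738337] [-3.12242161 -0.00660662  3.13406628] [ 0.02525101  0.21067038 -0.35666644] 0.49815739530646036
```

View pics/c21.png

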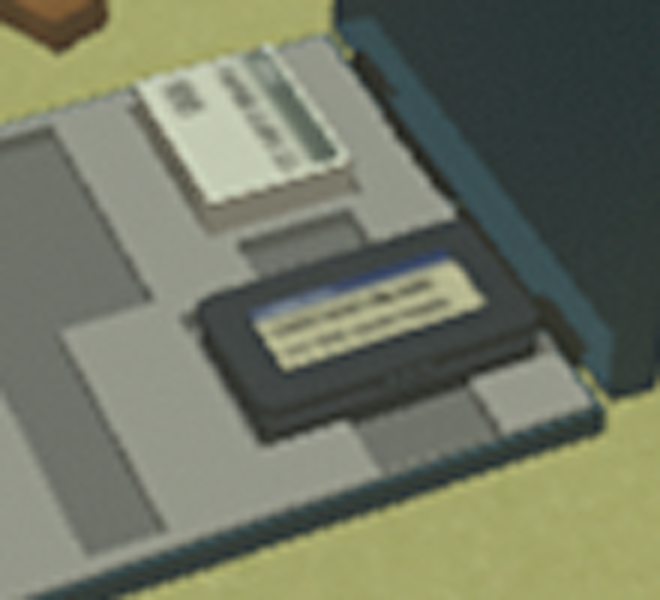

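View pics/c22.png

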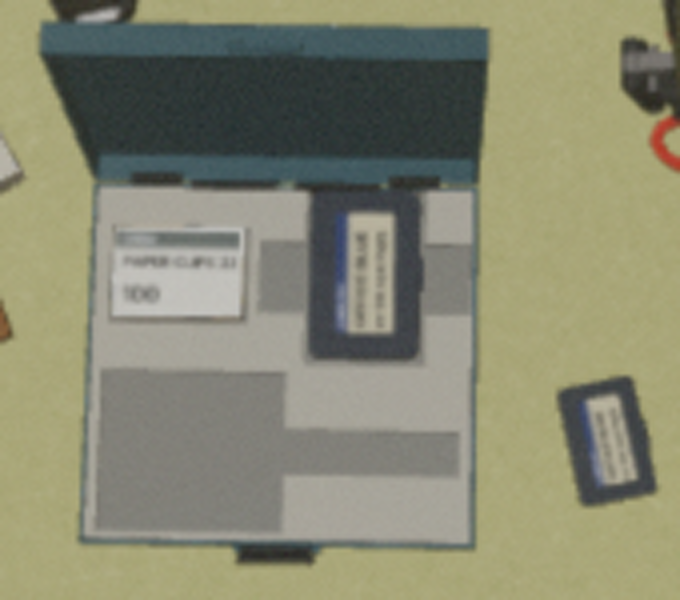

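>>> {"name": "play_rows", "arguments": {
  "steps": [
    [0.003, -0.012, 0, -7, -0.4],
    [0.006, -0.025, 0, -14, -0.4],
    [0.009, -0.037, 0, -21, -0.4],
    [0.012, -0.05, 0, -28, -0.4],
    [0.015, -0.062, 0, -35, -0.4],
    [0.018, -0.075, 0, -42, -0.4],
    [0.021, -0.087, 0, -49, -0.4],
    [0.024, -0.1, 0, -56, -0.4],
    [0.027, -0.112, 0, -63, -0.4],
    [0.03, -0.125, 0, -70, -0.4],
    [0.033, -0.137, 0, -77, -0.4],
    [0.036, -0.149, 0, -84, -0.4]
  ]
}}

```text
clock: 18.63
eef_pos: [594.8, -57.7, 99.0]
tool_rot: [-3.122, -0.007, 1.662]
ft_force: [-0.9, -0.5, -0.3]
grip_width: 0.703
```

```bash
python3 - <<'E'
from h import *
s=snap('side','pics/side16.png');t=snap('top','pics/top16.png');st=arm.get_state();print(st['eef_pos'],st['tool_rot'],st['ft_force'],st['grip_width'])
cv2.imwrite('pics/c23.png',cv2.resize(s[260:410,330:490],None,fx=4,fy=4,interpolation=cv2.INTER_CUBIC)[:,:,::-1])
E
```

```text
[594.97897629 -58.60825624  99.07742259] [-3.12240486 -0.00656729  1.66682873] [ 0.46418167 -0.30170441  0.19313998] 0.6967774267201003
```

View pics/c23.png

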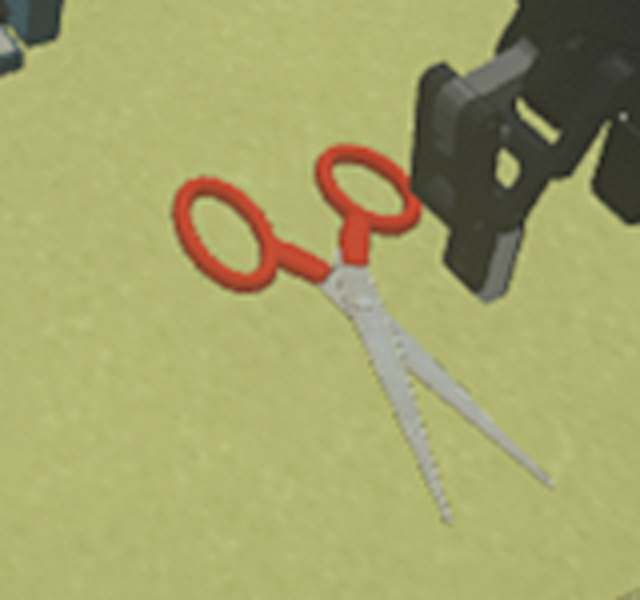

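View pics/top16.png

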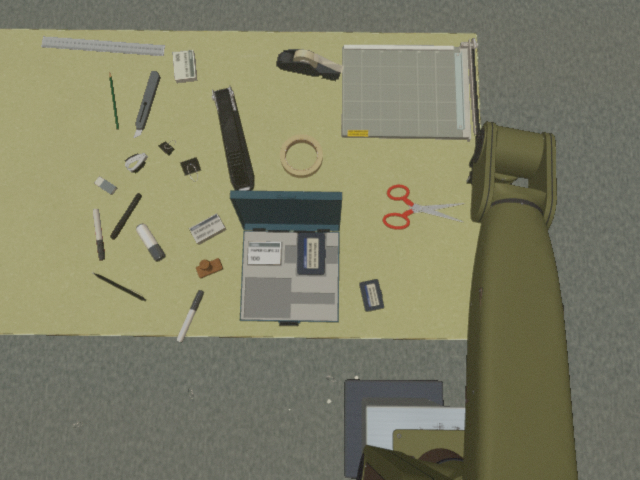

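```bash
python3 - <<'E'
from h import *
P=unproj('side',np.array([(447,522),(552,487),(357,288)])/4+[330,260],4.5);print(P.round(1))
P2=unproj('side',np.array([(403,398),(408,352)])/4+[330,260],4.5);print(P2.round(1))
t=cv2.imread('pics/top16.png');cv2.imwrite('pics/c24.png',cv2.resize(t[175:240,375:475],None,fx=8,fy=8,interpolation=cv2.INTER_CUBIC))
# pad flatness
q=unproj('side',np.array([(198,305),(262,412),(545,312),(460,220)])/6+[235,205],20);print(q.round(1).tolist(),q.mean(0).round(1))
E
```

```text
[[571.6 -69.3   4.5]
 [616.6 -74.5   4.5]
 [606.2  38.5   4.5]]
[[590.3 -15.8   4.5]
 [605.5   1.8   4.5]]
[[443.7, 314.9, 20.0], [443.3, 259.1, 20.0], [542.6, 261.9, 20.0], [537.8, 316.1, 20.0]] [491.9 288.   20. ]
```

View pics/c24.png

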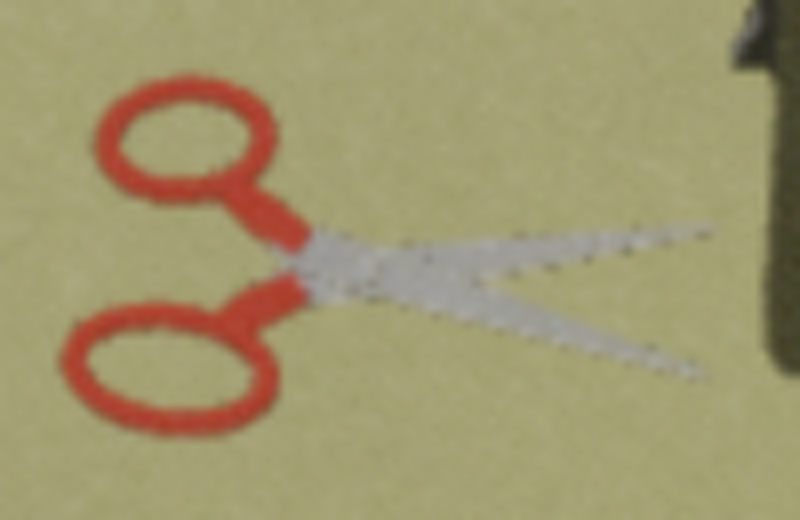

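>>> {"name": "play_rows", "arguments": {
  "steps": [
    [0, 0.001, -0.03, -7, -0.4],
    [0, 0.001, -0.06, -10.5, -0.4],
    [0, 0.001, -0.09, -10.5, -0.4],
    [0, 0.001, -0.115, -10.5, -0.4],
    [0, 0.001, -0.122, -10.5, -0.4],
    [0, 0.001, -0.125, -10.5, -0.4],
    [0, 0.001, -0.126, -10.5, -0.4]
  ]
}}

```text
clock: 19.32
eef_pos: [595.2, -56.9, -26.7]
tool_rot: [-3.122, -0.007, 1.486]
ft_force: [0.4, -0.9, -0.3]
grip_width: 0.699
```

>>> {"name": "play_rows", "arguments": {
  "steps": [
    [0, 0, -0.001, 0, -0.4],
    [0, 0, -0.002, 0, -0.4],
    [0, 0, -0.002, 0, -0.4]
  ]
}}

```text
clock: 19.57
eef_pos: [596.6, -57.1, -27.0]
tool_rot: [-3.125, -0.006, 1.486]
ft_force: [0.1, -0.4, 0.5]
grip_width: 0.699
```

```bash
python3 - <<'E'
from h import *
s=snap('side','pics/side17.png');st=arm.get_state();print(st['eef_pos'],st['tool_rot'],st['ft_force'],st['grip_width'])
cv2.imwrite('pics/c25.png',cv2.resize(s[290:410,350:490],None,fx=5,fy=5,interpolation=cv2.INTER_CUBIC)[:,:,::-1])
E
```

```text
[596.34666799 -57.07012902 -27.22266216] [-3.12494021 -0.00653076  1.4858251 ] [ 0.54869257 -0.10810099  0.0971687 ] 0.7024508066079879
```

View pics/c25.png

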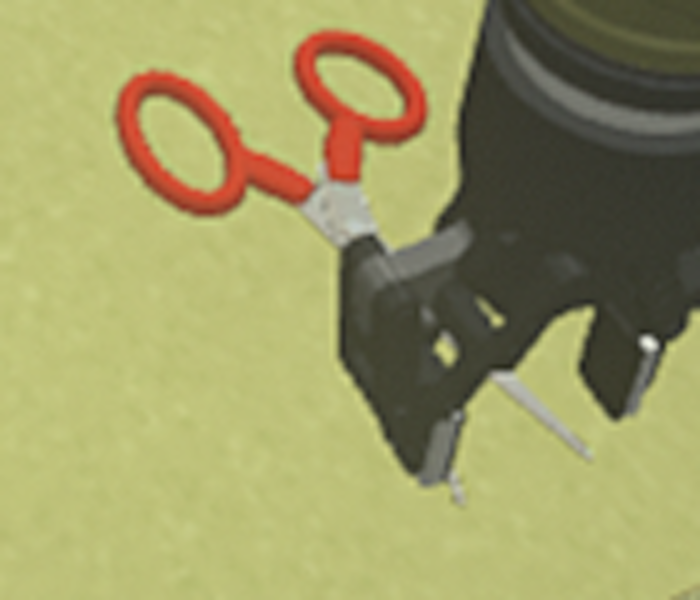

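>>> {"name": "play_rows", "arguments": {
  "steps": [
    [0, 0, -0.002, 0, -0.4],
    [0, 0, -0.004, 0, -0.4],
    [0, 0, -0.004, 0, -0.4]
  ]
}}

```text
clock: 19.87
eef_pos: [596.3, -57.1, -31.3]
tool_rot: [-3.125, -0.006, 1.486]
ft_force: [-0.5, -0.4, 0.4]
grip_width: 0.7
```

>>> {"name": "play_rows", "arguments": {
  "steps": [
    [0, 0, -0.001, 0, -0.4],
    [0, 0, -0.0015, 0, -0.4],
    [0, 0, -0.0015, 0, -0.4]
  ]
}}

```text
clock: 20.12
eef_pos: [596.1, -57.1, -33.1]
tool_rot: [-3.124, -0.007, 1.486]
ft_force: [0.2, -0.4, 0.6]
grip_width: 0.697
```

>>> {"name": "play_rows", "arguments": {
  "steps": [
    [0, 0, -0.001, 0, -0.4],
    [0, 0, -0.0015, 0, -0.4],
    [0, 0, -0.0015, 0, -0.4]
  ]
}}

```text
clock: 20.37
eef_pos: [596.1, -57.1, -34.6]
tool_rot: [-3.124, -0.007, 1.486]
ft_force: [0.3, -0.1, 0.7]
grip_width: 0.701
```

>>> {"name": "play_rows", "arguments": {
  "steps": [
    [0, 0, 0, 0, -0.2],
    [0, 0, 0.001, 0, 0],
    [0, 0, 0.002, 0, 0.15],
    [0, 0, 0.0026, 0, 0.3],
    [0, 0, 0.003, 0, 0.45],
    [0, 0, 0.0032, 0, 0.6],
    [0, 0, 0.0034, 0, 0.75],
    [0, 0, 0.0035, 0, 0.9],
    [0, 0, 0.0035, 0, 1],
    [0, 0, 0.0035, 0, 1],
    [0, 0, 0.0035, 0, 1],
    [0, 0, 0.0035, 0, 1]
  ]
}}

```text
clock: 21.37
eef_pos: [595.9, -57.0, -31.3]
tool_rot: [-3.124, -0.007, 1.486]
ft_force: [-0.6, 1.0, 0.6]
grip_width: 0.141
```

```bash
python3 - <<'E'
from h import *
s=snap('side','pics/side18.png');t=snap('top','pics/top18.png');st=arm.get_state();print(st['eef_pos'],st['tool_rot'],st['ft_force'],st['grip_width'])
cv2.imwrite('pics/c26.png',cv2.resize(s[270:410,340:490],None,fx=5,fy=4.2,interpolation=cv2.INTER_CUBIC)[:,:,::-1])
E
```

```text
[595.88446586 -56.9861328  -31.32892222] [-3.12400299 -0.00674429  1.48581545] [0.33692902 0.10474376 0.12212132] 0.146692566002634
```

View pics/c26.png

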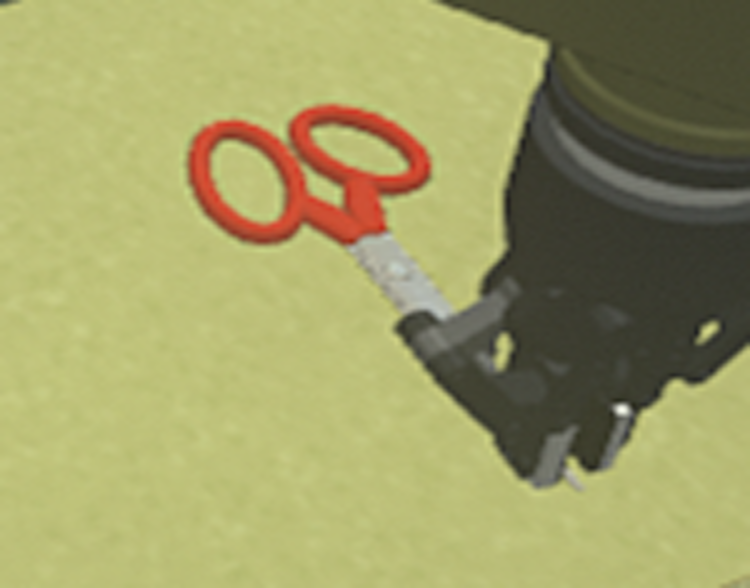

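>>> {"name": "play_rows", "arguments": {
  "steps": [
    [0, 0, 0, 0, 0.4],
    [0, 0, 0, 0, 0.2],
    [0, 0, 0.03, 0, 0.2],
    [0, 0, 0.07, 0, 0.2],
    [-0.02, -0.03, 0.1, 0, 0.2],
    [-0.04, -0.06, 0.1, 0, 0.2],
    [-0.04, -0.06, 0.1, 0, 0.2]
  ]
}}

```text
clock: 22.05
eef_pos: [555.4, -121.3, 71.8]
tool_rot: [-3.128, -0.003, 1.483]
ft_force: [0.6, 0.5, -0.5]
grip_width: 0.399
```

```bash
python3 - <<'E'
from h import *
s=snap('side','pics/side19.png');t=snap('top','pics/top19.png');st=arm.get_state();print(st['eef_pos'],st['tool_rot'],st['ft_force'],st['grip_width'])
cv2.imwrite('pics/c27.png',cv2.resize(s[270:410,360:490],None,fx=5,fy=4.2,interpolation=cv2.INTER_CUBIC)[:,:,::-1])
cv2.imwrite('pics/c28.png',cv2.resize(t[175:240,375:475],None,fx=8,fy=8,interpolation=cv2.INTER_CUBIC)[:,:,::-1])
E
```

```text
[ 555.48278653 -117.99010708   69.16344737] [-3.12484387 -0.00673865  1.48342433] [ 0.38111422  0.01890871 -0.88447983] 0.40253657867475556
```

View pics/c27.png

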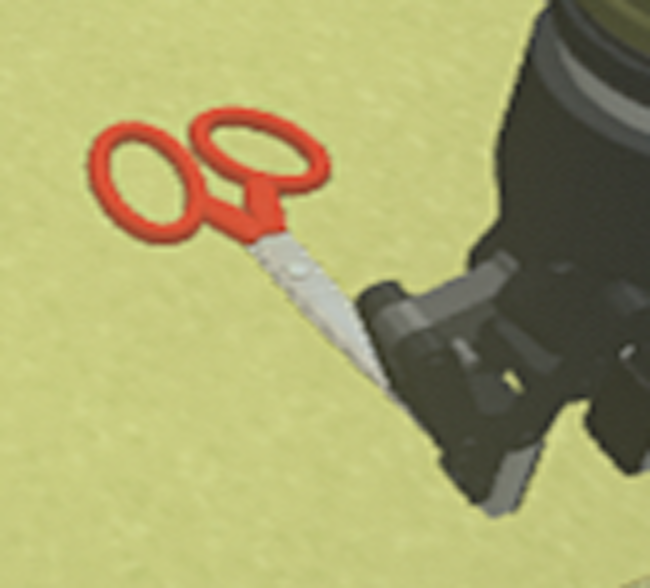

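View pics/c28.png

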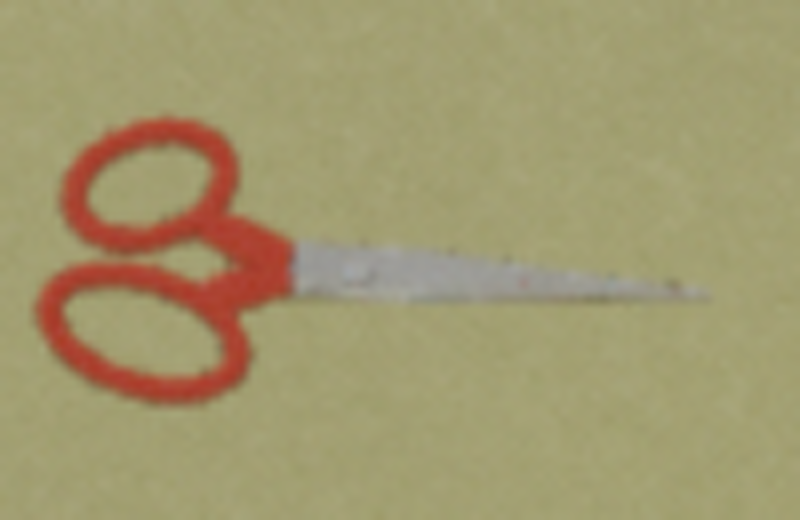

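```bash
python3 - <<'E'
from h import *
T=lambda p:np.array(p)/8+[375,175]
names=['tip','pivot','shank','shankL','shankU','h1c','h2c','h1top','h2bot','h2left','h1left','mid440','mid350']
pts=[(712,293),(362,268),(292,270),(292,300),(292,242),(150,185),(146,333),(165,115),(170,405),(36,315),(60,195),(440,274),(350,270)]
for n,p in zip(names,unproj('top',T(pts),5)):print(n,p[:2].round(1))
S=lambda p:np.array(p)/[5,4.2]+[360,270]
print('side pivot, shank end',unproj('side',S([(298,268),(265,240)]),6).round(1))
im=cv2.imread('pics/top19.png').astype(int)[175:240,375:475]
red=(im[:,:,2]-im[:,:,1]>50)
ys,xs=np.nonzero(red);P=unproj('top',np.c_[xs+375,ys+175],6)[:,:2]
print('red mean',P.mean(0),P.min(0),P.max(0))
gray=(abs(im[:,:,2]-im[:,:,0])<22)&(im.min(2)>110)
n,l,st,ct=cv2.connectedComponentsWithStats(gray.astype(np.uint8));k=1+st[1:,4].argmax();ys,xs=np.nonzero(l==k);B=unproj('top',np.c_[xs+375,ys+175],5)[:,:2]
print(st[k]); 
for y0 in range(-70,70,10):
  m=(B[:,1]>=y0)&(B[:,1]<y0+10)
  if m.any():print(y0,B[m,0].min().round(1),B[m,0].max().round(1))
E
```

```text
tip [595.6 -72.8]
pivot [602.   30.3]
shank [601.1  51. ]
shankL [592.   51.2]
shankU [609.6  50.9]
h1c [626.6  92.7]
h2c [581.5  94.4]
h1top [648.1  88. ]
h2bot [559.8  87.6]
h2left [586.5 126.8]
h1left [623.2 119.4]
mid440 [600.4   7.3]
mid350 [601.3  33.9]
side pivot, shank end [[603.6  34.1   6. ]
 [601.9  50.9   6. ]]
red mean [603.80296317  88.4340445 ] [563.41457228  52.24608192] [646.40851281 125.70469824]
[ 37  30  47   8 204]
-60 596.8 599.3
-50 596.7 599.2
-40 596.6 601.5
-30 596.5 601.4
-20 596.4 603.7
-10 596.3 606.0
0 593.7 606.0
10 593.6 608.3
20 595.9 608.1
30 595.8 608.0
40 595.6 610.3
```

>>> {"name": "play_rows", "arguments": {
  "steps": [
    [0.011, 0.04, 0, 2, 0],
    [0.022, 0.08, 0, 2, 0],
    [0.033, 0.12, 0, 2, 0],
    [0.046, 0.158, 0, 2, 0],
    [0.046, 0.158, 0, 2, 0],
    [0.046, 0.158, -0.03, 2, 0],
    [0.046, 0.158, -0.06, 2, 0],
    [0.046, 0.158, -0.085, 2, 0],
    [0.046, 0.158, -0.095, 2, 0],
    [0.046, 0.158, -0.098, 2, 0],
    [0.046, 0.158, -0.098, 2, 0]
  ]
}}

```text
clock: 23.07
eef_pos: [600.8, 40.4, -29.8]
tool_rot: [-3.123, -0.007, 1.519]
ft_force: [-0.2, 0.7, 0.6]
grip_width: 0.501
```

```bash
python3 - <<'E'
from h import *
s=snap('side','pics/side20.png');st=arm.get_state();print(st['eef_pos'],st['tool_rot'],st['ft_force'],st['grip_width'])
cv2.imwrite('pics/c29.png',cv2.resize(s[270:410,340:490],None,fx=5,fy=4.2,interpolation=cv2.INTER_CUBIC)[:,:,::-1])
E
```

```text
[602.09114979  40.18799378 -28.28573545] [-3.12551293 -0.0068158   1.51852109] [-0.20846902  0.25355955  0.26336754] 0.5017756496702938
```

View pics/c29.png

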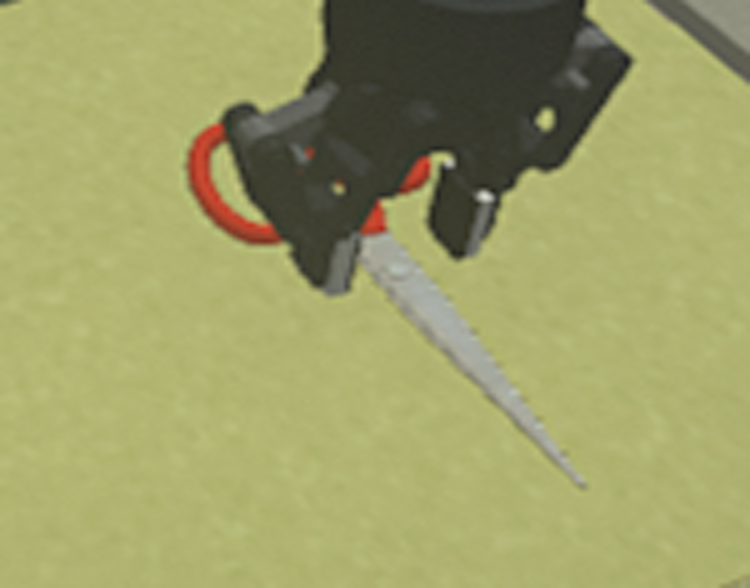

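>>> {"name": "play_rows", "arguments": {
  "steps": [
    [0, 0, -0.003, 0, 0],
    [0, 0, -0.0048, 0, 0],
    [0, 0, -0.0045, 0, 0.2],
    [0, 0, -0.004, 0, 0.35],
    [0, 0, -0.0035, 0, 0.5],
    [0, 0, -0.0033, 0, 0.65],
    [0, 0, -0.003, 0, 1],
    [0, 0, -0.003, 0, 1],
    [0, 0, -0.003, 0, 1],
    [0, 0, -0.003, 0, 1]
  ]
}}

```text
clock: 23.95
eef_pos: [602.3, 40.1, -31.0]
tool_rot: [-3.126, -0.007, 1.519]
ft_force: [-1.0, -0.7, 2.3]
grip_width: 0.145
```

>>> {"name": "play_rows", "arguments": {
  "steps": [
    [0, 0, 0.01, 0, 1],
    [0, 0, 0.03, 0, 1],
    [0, 0, 0.06, 0, 1],
    [0, 0, 0.06, 0, 1]
  ]
}}

```text
clock: 24.28
eef_pos: [606.5, 40.1, 35.3]
tool_rot: [-3.136, -0.007, 1.519]
ft_force: [1.5, -0.4, 0.4]
grip_width: 0.152
```

```bash
python3 - <<'E'
from h import *
s=snap('side','pics/side21.png');t=snap('top','pics/top21.png');st=arm.get_state();print(st['eef_pos'],st['tool_rot'],st['ft_force'],st['grip_width'])
cv2.imwrite('pics/c30.png',cv2.resize(s[250:400,330:490],None,fx=5,fy=4,interpolation=cv2.INTER_CUBIC)[:,:,::-1])
cv2.imwrite('pics/c31.png',cv2.resize(t[165:260,375:485],None,fx=7,fy=6,interpolation=cv2.INTER_CUBIC)[:,:,::-1])
E
```

```text
[603.71400744  40.1327042   31.04131961] [-3.12958619 -0.00682847  1.51864725] [-0.13082824 -0.43780729 -1.19780071] 0.1438651616446598
```

View pics/c30.png

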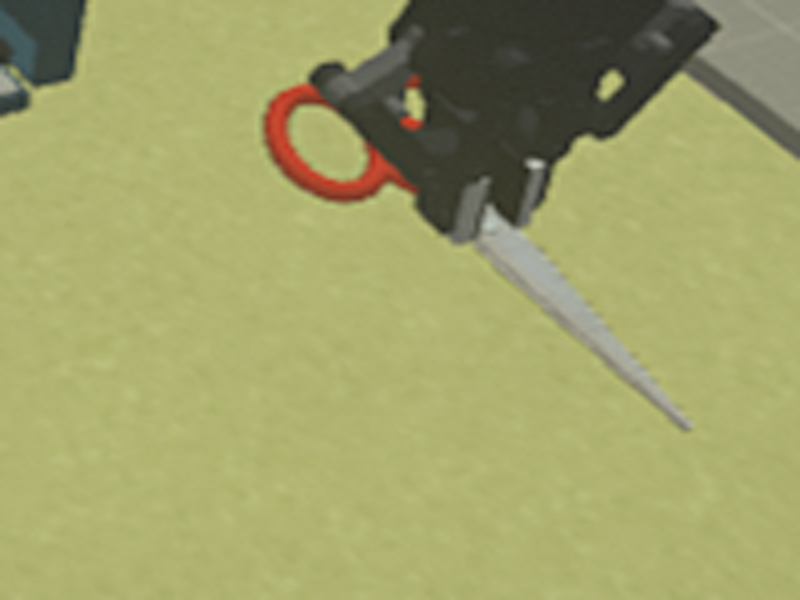

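View pics/c31.png

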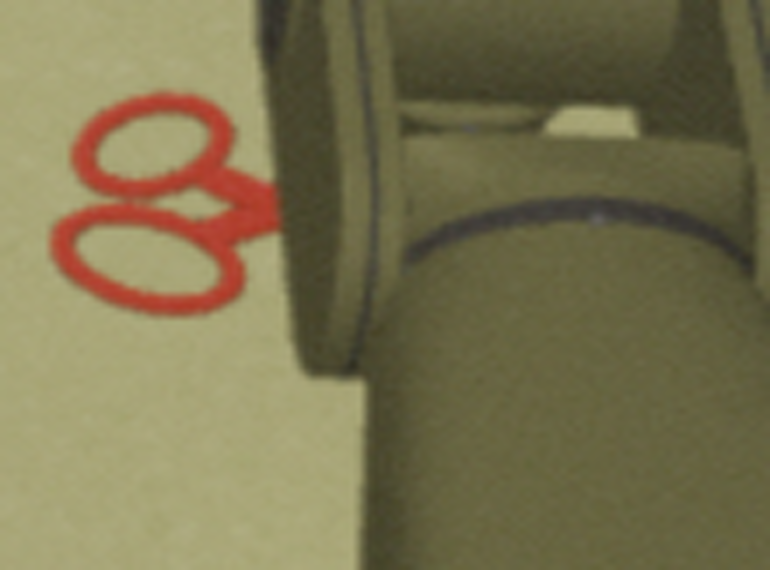

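```bash
python3 - <<'E'
from h import *
S=lambda p:np.array(p)/[5,4]+[330,250]
st=arm.get_state();print(st['eef_pos'])
for z in(62,66,70):print(z,unproj('side',S([(692,430),(490,218)]),z)[:,:2].round(1).tolist())
T=lambda p:np.array(p)/[7,6]+[375,165]
for z in(62,66,70,75):print(z,unproj('top',T([(50,245),(72,160),(160,92),(170,315)]),z)[:,:2].round(1).tolist())
E
```

```text
[603.71400744  40.1327042   31.04131961]
62 [[608.6, -68.8], [617.7, 42.6]]
66 [[606.0, -70.9], [615.0, 39.8]]
70 [[603.4, -72.9], [612.3, 37.0]]
62 [[592.9, 126.0], [626.3, 118.5], [653.4, 89.6], [566.2, 87.5]]
66 [[591.9, 126.3], [625.1, 119.0], [652.2, 90.1], [565.3, 88.0]]
70 [[590.9, 126.7], [624.0, 119.4], [651.0, 90.6], [564.4, 88.5]]
75 [[589.6, 127.2], [622.6, 119.9], [649.5, 91.2], [563.2, 89.1]]
```

>>> {"name": "play_rows", "arguments": {
  "steps": [
    [-0.04, 0, 0.005, 0, 1],
    [-0.08, 0, 0.01, 1, 1],
    [-0.12, 0.005, 0.01, 2, 1],
    [-0.16, 0.025, 0.01, 2.8, 1],
    [-0.195, 0.05, 0.01, 2.8, 1],
    [-0.217, 0.085, 0.01, 2.8, 1],
    [-0.217, 0.125, 0.01, 2.8, 1],
    [-0.217, 0.165, 0.01, 2.8, 1],
    [-0.217, 0.205, 0.01, 2.8, 1],
    [-0.217, 0.245, 0.01, 2.8, 1],
    [-0.217, 0.28, 0.01, 2.8, 1],
    [-0.217, 0.306, 0.01, 2.8, 1]
  ]
}}

```text
clock: 25.38
eef_pos: [385.2, 348.3, 39.7]
tool_rot: [-3.128, -0.006, 1.569]
ft_force: [0.6, 0.0, -0.6]
grip_width: 0.145
```

>>> {"name": "play_rows", "arguments": {
  "steps": [
    [0, 0, 0, 0, 1],
    [0, 0, -0.02, 0, 1],
    [0, 0, -0.04, 0, 1],
    [0, 0, -0.05, 0, 1],
    [0, 0, -0.05, 0, 1],
    [0, 0, -0.05, 0, 1]
  ]
}}

```text
clock: 25.88
eef_pos: [384.2, 347.2, -11.5]
tool_rot: [-3.125, -0.004, 1.569]
ft_force: [0.2, 0.1, -0.6]
grip_width: 0.148
```

```bash
python3 - <<'E'
from h import *
s=snap('side','pics/side22.png');t=snap('top','pics/top22.png');st=arm.get_state();print(st['eef_pos'],st['tool_rot'],st['ft_force'],st['grip_width'])
cv2.imwrite('pics/c32.png',cv2.resize(s[200:320,190:330],None,fx=5.5,fy=5,interpolation=cv2.INTER_CUBIC)[:,:,::-1])
cv2.imwrite('pics/c33.png',cv2.resize(t[185:335,220:390],None,fx=4,fy=4,interpolation=cv2.INTER_CUBIC)[:,:,::-1])
E
```

```text
[385.78724506 348.43787605  -9.54226029] [-3.12863115 -0.00673473  1.56893737] [-0.61536173 -0.55578735 -0.75528332] 0.14698626538674955
```

View pics/c32.png

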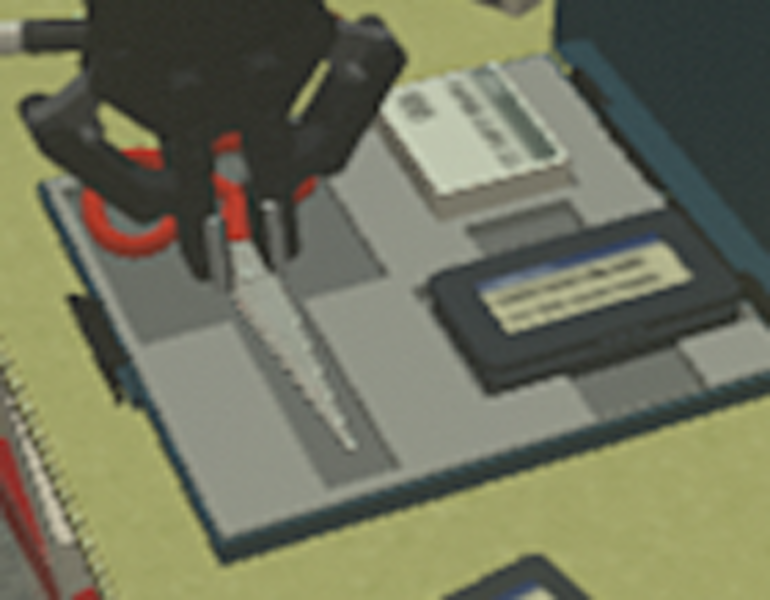

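View pics/c33.png

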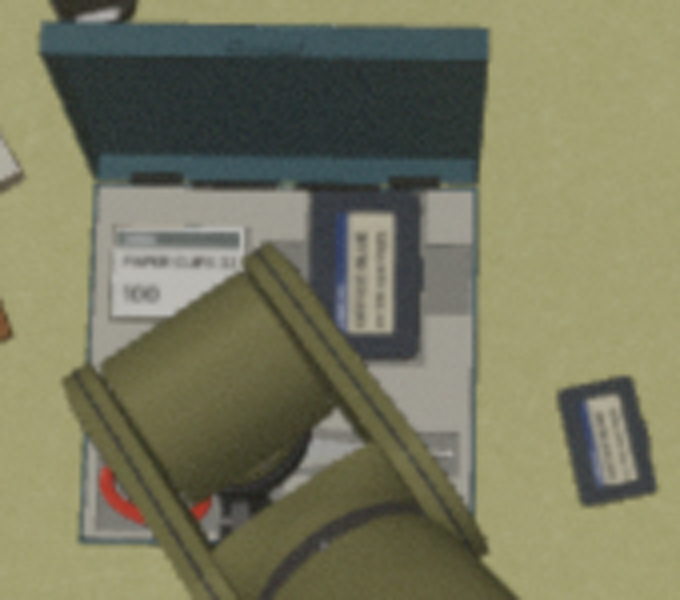

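```bash
python3 - <<'E'
from h import *
print(unproj('side',[[190+351/5.5,200+451/5]],26).round(1), unproj('side',[[190+351/5.5,200+451/5]],22).round(1))
print(unproj('top',[[220+452/4,185+454/4]],26).round(1))
print('handle near bottom-left extents',unproj('top',[[220+100/4,185+480/4],[220+150/4,185+528/4]],28).round(1))
E
```

```text
[[385.6 233.2  26. ]] [[386.7 237.1  22. ]]
[[385.2 235.   26. ]]
handle near bottom-left extents [[368.1 432.8  28. ]
 [341.7 403.7  28. ]]
```

>>> {"name": "play_rows", "arguments": {
  "steps": [
    [0.0025, 0, 0, 0, 1],
    [0.0025, 0, -0.004, 0, 1],
    [0.0025, 0, -0.009, 0, 1],
    [0.0025, 0, -0.013, 0, 1],
    [0.0025, 0, -0.015, 0, 1],
    [0.0025, 0, -0.015, 0, 1]
  ]
}}

```text
clock: 26.48
eef_pos: [387.6, 347.9, -25.5]
tool_rot: [-3.127, -0.006, 1.569]
ft_force: [-0.3, 0.1, -0.7]
grip_width: 0.148
```

>>> {"name": "play_rows", "arguments": {
  "steps": [
    [0, 0, -0.001, 0, 1],
    [0, 0, -0.0015, 0, 1],
    [0, 0, -0.0015, 0, 1]
  ]
}}

```text
clock: 26.73
eef_pos: [387.8, 348.1, -26.7]
tool_rot: [-3.127, -0.006, 1.569]
ft_force: [-0.5, -1.7, 1.2]
grip_width: 0.15
```

>>> {"name": "play_rows", "arguments": {
  "steps": [
    [0, 0, -0.001, 0, 1],
    [0, 0, -0.0015, 0, 1],
    [0, 0, -0.0015, 0, 1]
  ]
}}

```text
clock: 26.98
eef_pos: [387.9, 348.1, -27.4]
tool_rot: [-3.127, -0.006, 1.569]
ft_force: [-1.1, -2.2, 5.4]
grip_width: 0.143
```

```bash
python3 - <<'E'
from h import *
s=snap('side','pics/side23.png');st=arm.get_state();print(st['eef_pos'],st['tool_rot'],st['ft_force'],st['grip_width'])
cv2.imwrite('pics/c34.png',cv2.resize(s[200:320,190:330],None,fx=5.5,fy=5,interpolation=cv2.INTER_CUBIC)[:,:,::-1])
E
```

```text
[387.93780871 348.17547294 -27.38654452] [-3.12727327 -0.0056788   1.56924189] [-1.81935549 -2.47848222  6.13727905] 0.15307904427963856
```

View pics/c34.png

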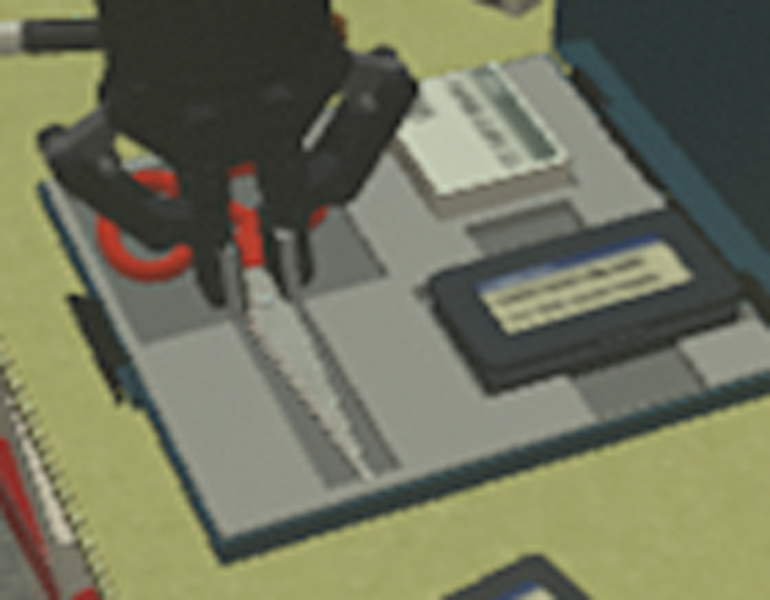

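>>> {"name": "play_rows", "arguments": {
  "steps": [
    [0, 0, 0.0005, 0, 0.6],
    [0, 0, 0.0005, 0, 0.4],
    [0, 0, 0.0005, 0, 0.4],
    [0, 0, 0.02, 0, 0.4],
    [0, 0, 0.06, 0, 0.4],
    [0, 0, 0.1, 0, 0.4],
    [0, 0, 0.14, 0, 1],
    [0, 0, 0.18, 0, 1],
    [0, 0, 0.22, 0, 1],
    [0, -0.015, 0.245, 0, 1],
    [0, -0.015, 0.245, 0, 1],
    [0, -0.015, 0.245, 0, 1]
  ]
}}

```text
clock: 28.03
eef_pos: [388.9, 333.6, 219.8]
tool_rot: [-3.131, -0.008, 1.569]
ft_force: [0.3, 0.2, -0.1]
grip_width: -0.001
```

```bash
python3 - <<'E'
from h import *
s=snap('side','pics/side24.png');t=snap('top','pics/top24.png');st=arm.get_state();print(st['eef_pos'],st['tool_rot'],st['ft_force'],st['grip_width'])
cv2.imwrite('pics/c35.png',cv2.resize(s[110:320,190:400],None,fx=3.5,fy=2.85,interpolation=cv2.INTER_CUBIC)[:,:,::-1])
E
```

```text
[387.27324638 332.76621134 215.93979555] [-3.12522055 -0.00443932  1.56898604] [-0.66587697  0.28995142  0.10729314] -0.0004286619452755134
```

View pics/c35.png

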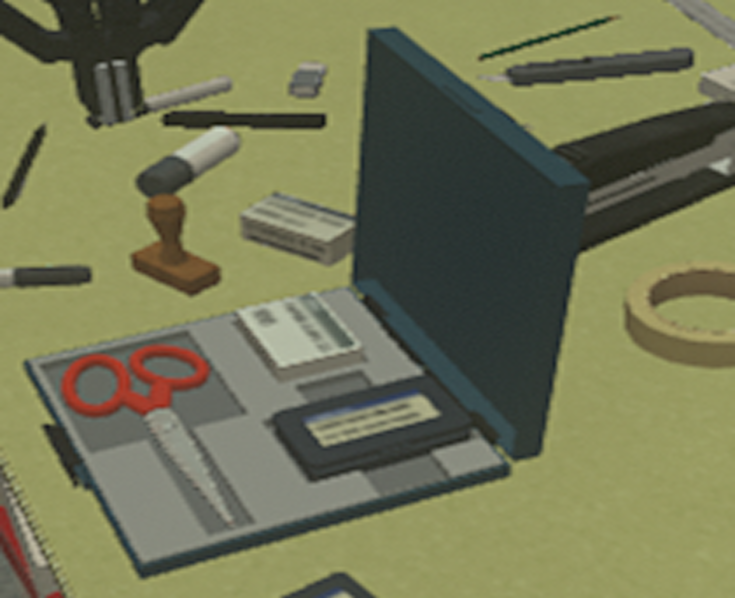

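```bash
python3 - <<'E'
from h import *
s=cv2.imread('pics/side24.png')
cv2.imwrite('pics/c36.png',cv2.resize(s[215:305,190:340],None,fx=5.3,fy=6,interpolation=cv2.INTER_CUBIC))
f=lambda P:((proj('side',P)-[190,215])*[5.3,6]).round().tolist()
print('pad top corners if flat',f([[440.5,319.5,20],[440.5,253.5,20],[538.5,253.5,20],[538.5,319.5,20]]))
# lid angle: free edge of inner rim
im=cv2.imread('pics/top24.png');cv2.imwrite('pics/c37.png',cv2.resize(im[170:340,220:390],None,fx=3.5,fy=3.5,interpolation=cv2.INTER_CUBIC))
for th in(1.6,1.65,1.7,1.75,1.8):
  P=[[541.8-209*np.cos(th)+h*np.sin(th),y,12.5+209*np.sin(th)+h*np.cos(th)] for h in(0,18.5) for y in(445.5,220.5)]
  print(th,((proj('side',P)-[190,110])*[3.5,2.85]).round().tolist(),((proj('top',P)-[220,185])*4).round().tolist())
E
```

```text
pad top corners if flat [[401.0, 240.0], [469.0, 366.0], [720.0, 272.0], [643.0, 154.0]]
1.6 [[336.0, 34.0], [526.0, 193.0], [367.0, 29.0], [561.0, 186.0]] [[37.0, 85.0], [490.0, 90.0], [39.0, 49.0], [490.0, 55.0]]
1.65 [[353.0, 31.0], [545.0, 189.0], [384.0, 28.0], [580.0, 184.0]] [[38.0, 65.0], [490.0, 70.0], [40.0, 30.0], [490.0, 35.0]]
1.7 [[371.0, 30.0], [565.0, 187.0], [401.0, 28.0], [599.0, 183.0]] [[39.0, 46.0], [490.0, 51.0], [41.0, 11.0], [490.0, 16.0]]
1.75 [[388.0, 29.0], [584.0, 185.0], [417.0, 28.0], [618.0, 182.0]] [[41.0, 26.0], [490.0, 31.0], [43.0, -7.0], [490.0, -2.0]]
1.8 [[404.0, 29.0], [603.0, 184.0], [433.0, 29.0], [636.0, 182.0]] [[42.0, 8.0], [490.0, 13.0], [45.0, -24.0], [490.0, -19.0]]
```

View pics/c36.png

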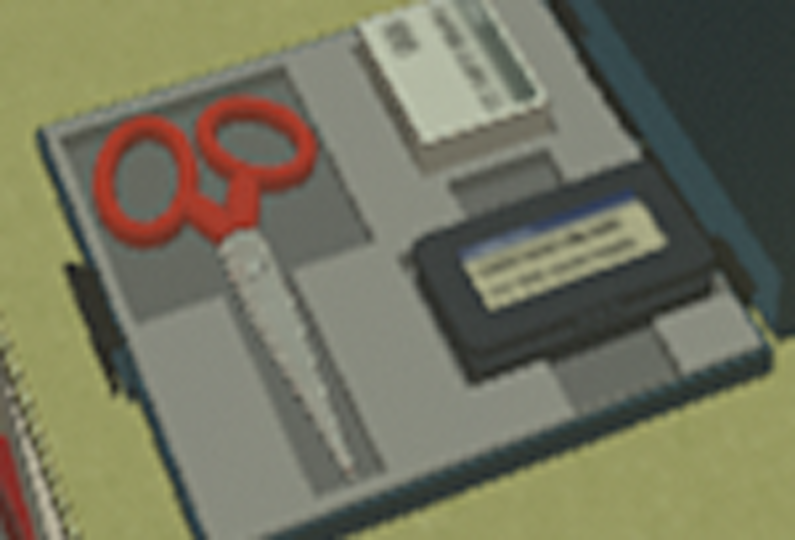

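```bash
python3 - <<'E'
from h import *
im=cv2.imread('pics/top24.png');cv2.imwrite('pics/c37.png',cv2.resize(im[220:285,285:350],None,fx=9,fy=9,interpolation=cv2.INTER_CUBIC))
s=cv2.imread('pics/side24.png');cv2.imwrite('pics/c38.png',cv2.resize(s[235:285,260:335],None,fx=10,fy=11,interpolation=cv2.INTER_CUBIC))
g=lambda P:((proj('top',P)-[285,220])*9).round().tolist()
f=lambda P:((proj('side',P)-[260,235])*[10,11]).round().tolist()
for c in((489.5,286.5),):
 th=np.linspace(0,2*np.pi,721);r=7
 lx=np.sign(np.cos(th))*(49-r)+r*np.cos(th); ly=np.sign(np.sin(th))*(33-r)+r*np.sin(th)
 P=np.c_[c[0]+lx,c[1]+ly,0*lx+20]
 for nm,fn in(('top',g),('side',f)):
  q=np.array(fn(P));print(nm,[q[i].tolist() for i in(q[:,0].argmin(),q[:,0].argmax(),q[:,1].argmin(),q[:,1].argmax())])
print('recess rim z12 top',g([[438,251.3,12],[540,251.3,12],[540,321.5,12],[438,321.5,12]]),'side',f([[438,251.3,12],[540,251.3,12],[540,321.5,12],[438,321.5,12]]))
E
```

```text
top [[102.0, 460.0], [365.0, 138.0], [136.0, 109.0], [333.0, 489.0]]
side [[66.0, 232.0], [646.0, 271.0], [503.0, 70.0], [193.0, 441.0]]
recess rim z12 top [[369.0, 504.0], [374.0, 112.0], [103.0, 109.0], [94.0, 500.0]] side [[179.0, 498.0], [671.0, 317.0], [516.0, 87.0], [43.0, 250.0]]
```

View pics/c37.png

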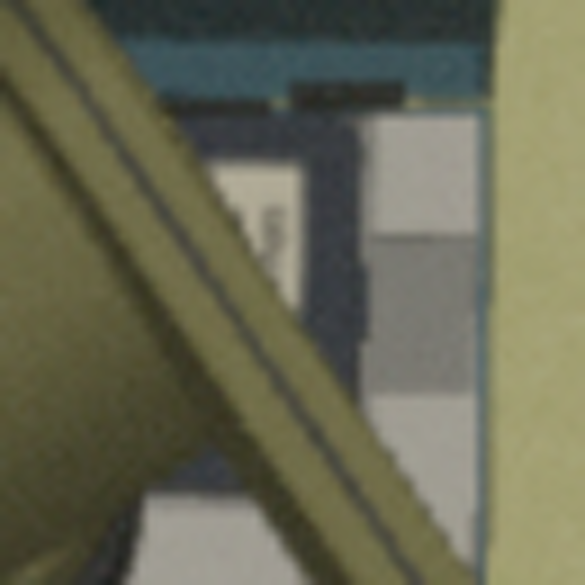

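View pics/c38.png

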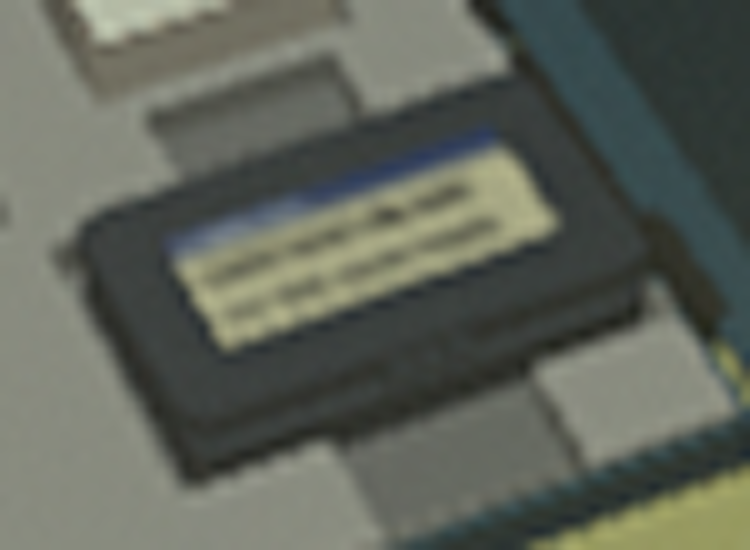

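>>> {"name": "play_rows", "arguments": {
  "steps": [
    [0.04, -0.026, -0.02, 0, 1],
    [0.075, -0.05, -0.05, 0, 1],
    [0.11, -0.073, -0.09, 0, 1],
    [0.113, -0.073, -0.13, 0, 1],
    [0.113, -0.073, -0.165, 0, 1],
    [0.113, -0.073, -0.195, 0, 1],
    [0.113, -0.073, -0.212, 0, 1],
    [0.113, -0.073, -0.217, 0, 1],
    [0.113, -0.073, -0.217, 0, 1],
    [0.113, -0.073, -0.217, 0, 1]
  ]
}}

```text
clock: 28.97
eef_pos: [500.1, 260.1, -1.0]
tool_rot: [-3.125, -0.004, 1.569]
ft_force: [-0.1, -0.2, -0.7]
grip_width: 0.0
```

>>> {"name": "play_rows", "arguments": {
  "steps": [
    [0, 0, -0.001, 0, 1],
    [0, 0, -0.002, 0, 1],
    [0, 0, -0.002, 0, 1]
  ]
}}

```text
clock: 29.22
eef_pos: [501.4, 260.8, -1.1]
tool_rot: [-3.128, -0.006, 1.57]
ft_force: [0.7, -0.2, 0.6]
grip_width: 0.004
```

>>> {"name": "play_rows", "arguments": {
  "steps": [
    [0, 0, -0.001, 0, 1],
    [0, 0, -0.002, 0, 1],
    [0, 0, -0.002, 0, 1]
  ]
}}

```text
clock: 29.47
eef_pos: [501.7, 261.0, -2.5]
tool_rot: [-3.129, -0.006, 1.57]
ft_force: [-0.1, 0.3, 0.0]
grip_width: 0.002
```

>>> {"name": "play_rows", "arguments": {
  "steps": [
    [0, 0, -0.001, 0, 1],
    [0, 0, -0.002, 0, 1],
    [0, 0, -0.002, 0, 1]
  ]
}}

```text
clock: 29.72
eef_pos: [501.5, 260.9, -4.8]
tool_rot: [-3.128, -0.006, 1.57]
ft_force: [-0.5, -0.1, 0.2]
grip_width: -0.002
```

>>> {"name": "play_rows", "arguments": {
  "steps": [
    [0, 0, -0.001, 0, 1],
    [0, 0, -0.002, 0, 1],
    [0, 0, -0.002, 0, 1]
  ]
}}

```text
clock: 29.97
eef_pos: [501.2, 260.8, -7.2]
tool_rot: [-3.128, -0.006, 1.57]
ft_force: [-0.6, 0.4, -0.2]
grip_width: 0.005
```

>>> {"name": "play_rows", "arguments": {
  "steps": [
    [0, 0, -0.001, 0, 1],
    [0, 0, -0.002, 0, 1],
    [0, 0, -0.002, 0, 1]
  ]
}}

```text
clock: 30.22
eef_pos: [501.0, 260.7, -9.5]
tool_rot: [-3.127, -0.005, 1.57]
ft_force: [0.6, -1.0, -0.4]
grip_width: 0.002
```

>>> {"name": "play_rows", "arguments": {
  "steps": [
    [0, 0, -0.001, 0, 1],
    [0, 0, -0.002, 0, 1],
    [0, 0, -0.002, 0, 1]
  ]
}}

```text
clock: 30.47
eef_pos: [500.8, 260.6, -11.8]
tool_rot: [-3.127, -0.005, 1.57]
ft_force: [-0.2, -0.3, -0.0]
grip_width: -0.006
```

>>> {"name": "play_rows", "arguments": {
  "steps": [
    [0, 0, -0.001, 0, 1],
    [0, 0, -0.0015, 0, 1],
    [0, 0, -0.0015, 0, 1]
  ]
}}

```text
clock: 30.72
eef_pos: [501.1, 260.7, -12.7]
tool_rot: [-3.127, -0.005, 1.57]
ft_force: [-0.8, -0.0, 3.7]
grip_width: -0.001
```

>>> {"name": "play_rows", "arguments": {
  "steps": [
    [0, 0, 0.04, 0, 1],
    [-0.01, 0, 0.08, 0, 1],
    [-0.01, 0.01, 0.12, 0, 1],
    [-0.01, 0.02, 0.16, 0, 1],
    [0, 0.04, 0.195, 0, 1],
    [0, 0.055, 0.232, 0, 1],
    [0.01, 0.073, 0.25, 0, 1],
    [0.04, 0.073, 0.25, 0, 1],
    [0.08, 0.073, 0.25, 0, 1],
    [0.12, 0.073, 0.25, 0, 1],
    [0.135, 0.073, 0.25, 0, 1],
    [0.135, 0.073, 0.25, 0, 1]
  ]
}}

```text
clock: 31.72
eef_pos: [638.7, 332.8, 235.4]
tool_rot: [-3.126, -0.004, 1.568]
ft_force: [-0.9, 0.1, 0.1]
grip_width: 0.005
```

```bash
python3 - <<'E'
from h import *
s=snap('side','pics/side25.png');st=arm.get_state();print(st['eef_pos'],st['tool_rot'],st['ft_force'],st['joint_positions'].round(2))
cv2.imwrite('pics/c39.png',cv2.resize(s[60:320,190:430],None,fx=3,fy=2.3,interpolation=cv2.INTER_CUBIC)[:,:,::-1])
for th in(1.7,1.6,1.5,1.4,1.3,1.2,1.1,1,.9,.8,.7,.6,.5,.4,.3,.2,.15,.1,.045):
  r=185 if th>.6 else 185+12*(.6-th)/.6
  print(th,round(541.8-r*np.cos(th)+18.5*np.sin(th)+14.5),round(12.5+r*np.sin(th)+18.5*np.cos(th)-32.4))
E
```

```text
[636.9600552  333.18784197 235.6296728 ] [-3.12523644 -0.00460206  1.56854349] [-0.91967739  0.12178074  0.56583599] [0.4  0.26 1.43 0.01 1.46 0.4 ]
1.7 598 161
1.6 580 164
1.5 562 166
1.4 543 166
1.3 525 163
1.2 507 159
1.1 489 153
1 472 146
0.9 456 137
0.8 441 126
0.7 427 113
0.6 414 100
0.5 401 86
0.4 389 71
0.3 379 54
0.2 371 37
0.15 367 27
0.1 364 18
0.045 361 7
```

View pics/c39.png

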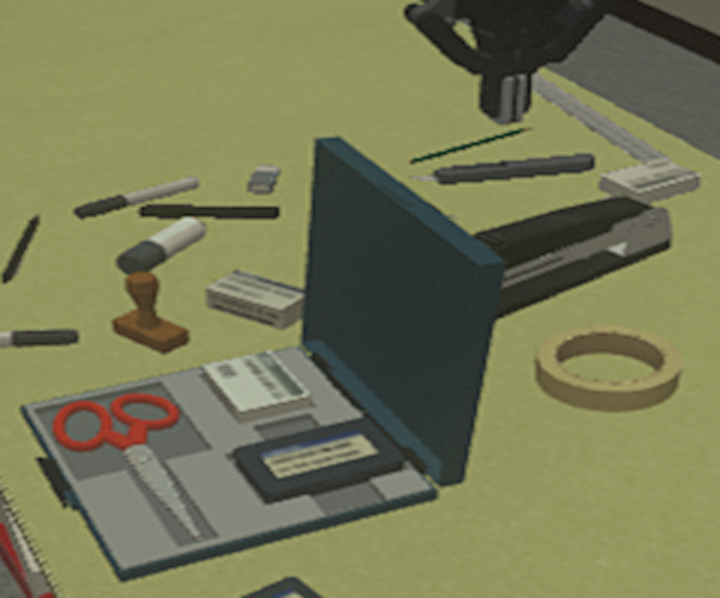

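>>> {"name": "play_rows", "arguments": {
  "steps": [
    [0, 0, -0.038, 0, 1],
    [0, 0, -0.0735, 0, 1],
    [0, 0, -0.0735, 0, 1],
    [-0.035, 0, -0.0735, 0, 1],
    [-0.057, 0, -0.0715, 0, 1],
    [-0.075, 0, -0.0695, 0, 1],
    [-0.094, 0, -0.0695, 0, 1],
    [-0.112, 0, -0.0725, 0, 1],
    [-0.13, 0, -0.0765, 0, 1],
    [-0.148, 0, -0.0825, 0, 1],
    [-0.165, 0, -0.0895, 0, 1],
    [-0.165, 0, -0.0895, 0, 1]
  ]
}}

```text
clock: 32.77
eef_pos: [468.5, 333.3, 146.7]
tool_rot: [-3.124, -0.005, 1.571]
ft_force: [0.3, -0.3, -0.2]
grip_width: 0.005
```

```bash
python3 - <<'E'
from h import *
s=snap('side','pics/side26.png');st=arm.get_state();print(st['eef_pos'],st['tool_rot'],st['ft_force'])
cv2.imwrite('pics/c40.png',cv2.resize(s[60:320,190:430],None,fx=3,fy=2.3,interpolation=cv2.INTER_CUBIC)[:,:,::-1])
E
```

```text
[470.29352414 333.41976925 147.26121492] [-3.12566337 -0.00491785  1.57038211] [-0.91176522  0.76388847  0.07506929]
```

View pics/c40.png

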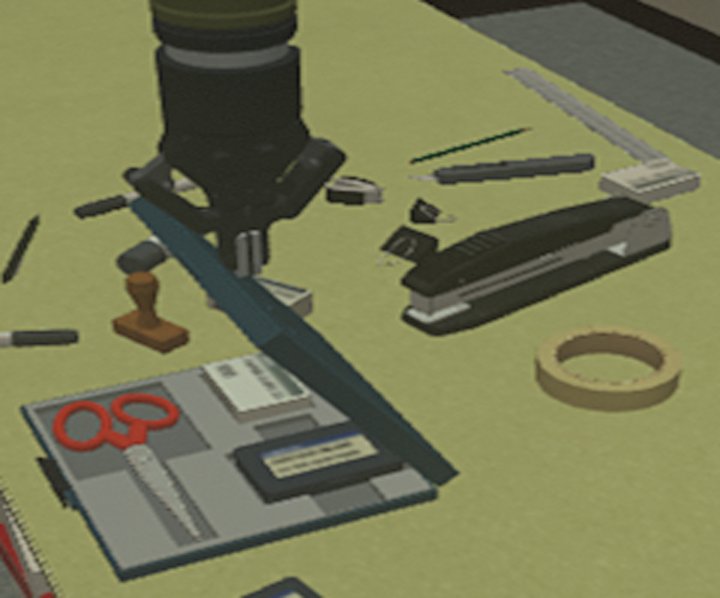

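>>> {"name": "play_rows", "arguments": {
  "steps": [
    [-0.014, 0, -0.01, 0, 1],
    [-0.029, 0, -0.021, 0, 1],
    [-0.043, 0, -0.034, 0, 1],
    [-0.056, 0, -0.047, 0, 1],
    [-0.069, 0, -0.061, 0, 1],
    [-0.081, 0, -0.076, 0, 1],
    [-0.091, 0, -0.092, 0, 1],
    [-0.1, 0, -0.102, 0, 1],
    [-0.108, 0, -0.11, 0, 1],
    [-0.116, 0, -0.118, 0, 1],
    [-0.122, 0, -0.126, 0, 1],
    [-0.122, 0, -0.128, 0, 1]
  ]
}}

```text
clock: 33.82
eef_pos: [346.8, 333.0, 18.1]
tool_rot: [-3.124, -0.004, 1.571]
ft_force: [-0.3, 0.3, 0.0]
grip_width: -0.001
```

>>> {"name": "play_rows", "arguments": {
  "steps": [
    [0, 0, -0.003, 0, 1],
    [0, 0, -0.006, 0, 1],
    [0, 0, -0.008, 0, 1],
    [0, 0, -0.01, 0, 1],
    [0, 0, -0.011, 0, 1]
  ]
}}

```text
clock: 34.23
eef_pos: [347.2, 333.1, 7.0]
tool_rot: [-3.124, -0.004, 1.571]
ft_force: [-0.3, -0.3, -0.4]
grip_width: -0.003
```

```bash
python3 - <<'E'
from h import *
s=snap('side','pics/side27.png');st=arm.get_state();print(st['eef_pos'],st['tool_rot'],st['ft_force'])
cv2.imwrite('pics/c41.png',cv2.resize(s[140:320,170:410],None,fx=3,fy=3,interpolation=cv2.INTER_CUBIC)[:,:,::-1])
E
```

```text
[347.03176847 332.97705611   6.90962608] [-3.12389482 -0.00382351  1.57072119] [ 0.75929908  0.22764078 -0.03770127]
```

View pics/c41.png

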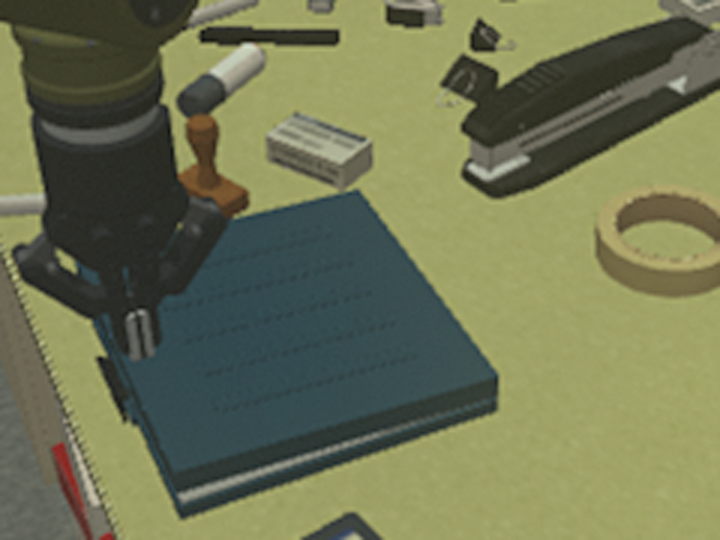

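>>> {"name": "play_rows", "arguments": {
  "steps": [
    [0, 0, -0.001, 0, 1],
    [0, 0, -0.002, 0, 1],
    [0, 0, -0.003, 0, 1],
    [0, 0, -0.003, 0, 1]
  ]
}}

```text
clock: 34.62
eef_pos: [347.3, 333.2, 5.2]
tool_rot: [-3.124, -0.004, 1.571]
ft_force: [-3.4, -2.7, 8.3]
grip_width: -0.001
```

>>> {"name": "play_rows", "arguments": {
  "steps": [
    [0, 0, -0.001, 0, 1],
    [0, 0, -0.002, 0, 1],
    [0, 0, -0.003, 0, 1],
    [0, 0, -0.003, 0, 1]
  ]
}}

```text
clock: 34.95
eef_pos: [347.1, 333.2, 2.9]
tool_rot: [-3.123, -0.003, 1.571]
ft_force: [-3.2, -1.5, 4.7]
grip_width: -0.002
```

>>> {"name": "play_rows", "arguments": {
  "steps": [
    [0, 0, -0.001, 0, 1],
    [0, 0, -0.002, 0, 1],
    [0, 0, -0.0025, 0, 1],
    [0, 0, -0.0025, 0, 1]
  ]
}}

```text
clock: 35.28
eef_pos: [347.1, 333.1, -0.0]
tool_rot: [-3.123, -0.003, 1.571]
ft_force: [-0.2, 0.6, 0.2]
grip_width: 0.002
```

>>> {"name": "play_rows", "arguments": {
  "steps": [
    [0, 0, -0.001, 0, 1],
    [0, 0, -0.002, 0, 1],
    [0, 0, -0.0025, 0, 1],
    [0, 0, -0.0025, 0, 1]
  ]
}}

```text
clock: 35.62
eef_pos: [347.3, 333.1, -1.8]
tool_rot: [-3.123, -0.003, 1.571]
ft_force: [-3.1, -1.2, 6.3]
grip_width: 0.001
```

>>> {"name": "play_rows", "arguments": {
  "steps": [
    [0, 0, -0.001, 0, 1],
    [0, 0, -0.0015, 0, 1],
    [0, 0, -0.0015, 0, 1]
  ]
}}

```text
clock: 35.87
eef_pos: [347.3, 333.2, -2.0]
tool_rot: [-3.121, -0.002, 1.571]
ft_force: [-5.4, -3.3, 12.4]
grip_width: 0.001
```

>>> {"name": "play_rows", "arguments": {
  "steps": [
    [0, 0, 0.03, 0, 1],
    [0, 0, 0.07, 0, 1],
    [0, 0, 0.11, 0, 1],
    [0, 0, 0.15, 0, 1],
    [0, 0.04, 0.17, 0, 1],
    [0, 0.08, 0.17, 0, 1],
    [0, 0.12, 0.17, 0, 1],
    [0, 0.16, 0.17, 0, 1],
    [0, 0.2, 0.17, 0, 1],
    [0, 0.22, 0.17, 0, 1],
    [0, 0.22, 0.17, 0, 1],
    [0, 0.22, 0.17, 0, 1]
  ]
}}

```text
clock: 36.87
eef_pos: [346.9, 553.6, 167.0]
tool_rot: [-3.121, -0.001, 1.572]
ft_force: [-0.3, -1.1, 0.2]
grip_width: -0.003
```

```bash
python3 - <<'E'
from h import *
s=snap('side','pics/side28.png');t=snap('top','pics/top28.png');st=arm.get_state();print(st['clock'],st['eef_pos'],st['ft_force'])
cv2.imwrite('pics/c42.png',cv2.resize(s[180:330,170:370],None,fx=4,fy=4,interpolation=cv2.INTER_CUBIC)[:,:,::-1])
f=lambda P:((proj('side',P)-[170,180])*4).round().tolist()
for z in(31,40):print(z,f([[333,220.5,z],[333,445.5,z],[541.8,220.5,31]]))
E
```

```text
36.9667 [347.27215556 552.26448374 167.41661127] [ 0.11633797  0.47600635 -0.3443897 ]
31 [[228.0, 491.0], [94.0, 199.0], [661.0, 344.0]]
40 [[225.0, 476.0], [91.0, 185.0], [661.0, 344.0]]
```

View pics/c42.png

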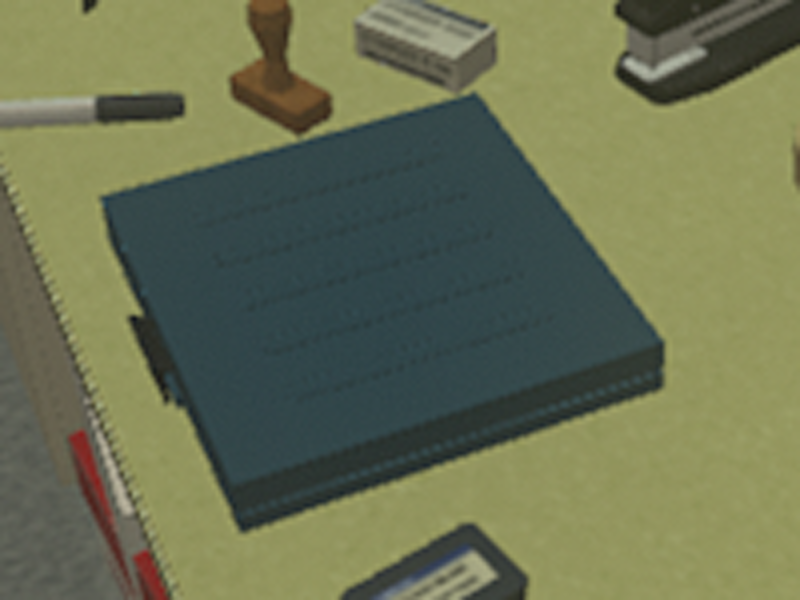

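View pics/top28.png

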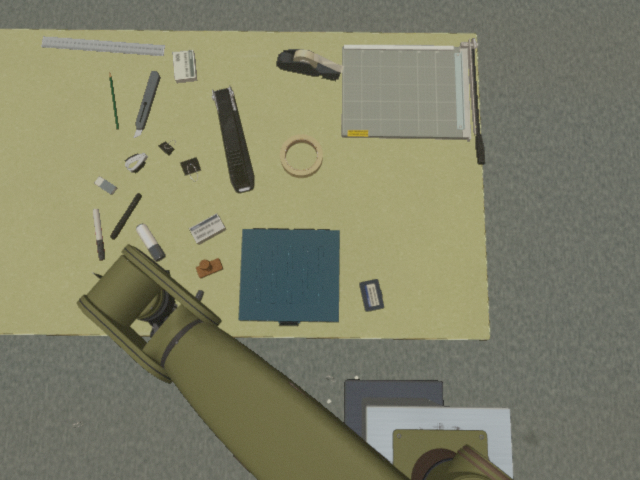

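The lid is fully shut: the base–lid gap is gone along its whole length, and the free edge was at 31 mm when touched. The other items are where they were and the robot is clear, so I'm handing in.

```bash
python3 - <<'E'
from station import arm
print(arm.finish_job())
E
```

```text
the job is handed in; nothing more can be done
None
```

The job is done and handed in at about 37 s, with no verdict reported. The ink pad is shut and in its recess, the scissors are closed and in theirs, and the case lid is snapped fully shut.

**Ink pad:** A light press on its rear right part met resistance 20 mm above the desk, the right height for it lying flat. Before that, the side picture had suggested its right edge was about 4–6 mm high; I went with the press.

**Scissors:** The pictures showed them closed and inside the recess. The arm met the recess floor at the expected height as I set them down. I did not press on them afterwards.

**Case lid:** It gave way after about 8 N. It then resisted firmly at about 31 mm, its shut height, and the last pictures show no gap between lid and base.

**Other things:** The smaller look-alike ink pad and the other things on the desk look unmoved. The box of paper clips was in place when last seen, before the lid went down.

**Went differently than planned:**
- The reported tool height was about 32 mm too low, found by touching the desk, and I corrected for it from then on. Because of it, my first push at the ink pad's lid passed over it and touched nothing.
- The open case lid was standing slightly further back after I placed the pad; the gripper probably nudged it on the way out.

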